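# Weigh the can on the sprung hand scale and put it in the dish

### The arm

A 6-joint arm with a two-finger parallel gripper is mounted at the origin on a cart in front of the work surface, level with it; the furniture and walls round the work are solid. World frame = base frame: x ahead of the robot, y to its left, z up, the work surface at z = 0. Lengths are in m, angles in rad, forces in N, time in s.
With the tool pointing down it reaches from about 0.375 to 0.9 m from the base axis. Payload 3.1 kg.
Tool frame: the origin (TCP) lies at the very end of the fingers, on their centre line; the grasp point (between the pads) lies 19 mm behind it (tcp_to_grasp is the distance from the TCP to the grasp point, in m); z points along the fingers, y is the direction in which the jaws open and shut (so a half turn about z gives the same grasp; the last joint's range is limited). The gripper opens to 85 mm and grips with 20 to 120 N. Pads are 22 mm wide; open, the fingers measure 114 mm over their backs; the gripper's body (76 mm by 85 mm) begins 54 mm behind the grasp point. The pads swing forward as they close: fully open they stand 13 mm farther back than shut.
Start: joints at [0.966, 0.527, 1.433, -0, 1.181, -0.178], TCP at [0.259, 0.569, 0.231] pointing down, gripper open.
Joint ranges: [-3.08, 3.08], [-0.75, 2.2], [0.22, 2.44], [-1.43, 4.57], [0, 2.65], [-2.85, 2.85]. Speed limits (rad/s): [2.79, 2.79, 3.14, 3.14, 3.14, 3.14].

### API

Orientations are given as a unit quaternion [x, y, z, w].
In Python, from station import sense, snapshot, camera_info, sign_off, tcp_to_grasp gives the robot as it stands.
- The arm moves only by the shell command python3 -m inch 'ROWS' [FORCE]. ROWS is JSON, a list of rows, each a list of 3 entries, a list of its own where there are three numbers: the closure, from -1 (fully open) to 1 (shut), so that 0 is half open, then the shift along the tool's x, y, z normalised to -1 to 1, where 1 is 10 cm, then the turn, a rotation vector about the tool's x, y, z normalised to -1 to 1, where 1 is 360 degrees. In form: [[jaw, [dx, dy, dz], [ax, ay, az]], ...]. A call has 1 to 20 rows; each row is the pose to reach, as a shift and turn from the pose commanded when the call began, along the tool's axes at that moment, turning the shorter way round; what a row does not reach only later rows make up. A row lasts 1/10 s, in which the tool goes at most 50 mm and 8.59 degrees, less where a joint would pass 70% of its speed; a pose out of reach is approached as far as the arm can. A call with a number of a shift or a turn outside -1 to 1 is refused whole. A call with a gripper value outside its range is refused whole. The fingers move at their own pace and stop on an object; FORCE is the grip in N (left out, the last holds). Time passes only in rows, so rows that repeat a pose let the fingers close. It gives the time, the measured TCP pose, the force and the opening at its end, in the units of the state.
- sense(): the state, without advancing time (a new reading comes with each control period).
- snapshot(name): name is "scene" or "top" or "wrist"; returns (picture, depth): 384x512x3 uint8, blue, green, red; 384x512 float32, m along the optical axis (not along the pixel's ray), 0 where there is no reading.
- camera_info(name): a dict with "K" (3x3 intrinsics, pixels), "origin" and "orientation" of the camera in the world. Camera axes: x right, y down, z forward; pixel columns grow to the right and rows downward; lengths in m; the calibration is good to about 2 mm. A picture is of the moment at which its call begins: read the wrist's pose just before it. camera_info takes no time and is no camera call; for the wrist camera it gives the pose at the moment of the call.
- sign_off(): hands the job in, once; it reports no verdict.
The state is a dict: "t": time; "q": joint angles; "qd": joint speeds; "tau": joint torques, N m; "tcp_pos": TCP position; "tool_rot": TCP orientation; "force": force on the tool from outside, world axes, zero at the start; "ft_torque": the same for the moment, N m; "finger_gap": opening from 0.0 (shut) to 1.0 (fully open).
Only numpy, scipy, OpenCV 4.12 (cv2) and the standard library are available. Lean on these libraries where they do the work, as an engineer would, in place of code of your own. Each camera call takes 0.05 s, during which the arm holds its last target.

### The job

Take the hand scale out of its fork stand, hook it under the wire handle of the lidded can and lift slowly and gently until the can hangs 1 to 2 cm clear of the bench; hold it there still for a good second so that the scale can be read. Then, still hanging low on the hook (never more than 4 cm up), lower it gently into the round dish so that it stands flat inside the rim, unhook, and hang the scale back in its stand; never jerk or force the hook, touch the can with the gripper, tip the can or shift the other things.

Things in the scene. Friction and masses are not known exactly. Their poses are not given: they have to be found in the camera images.
- scale_grip (a point): Hand scale, 0.18 kg, hanging upright in its fork stand. This is the middle (half-way up) of its grey housing, 36 (x) x 30 (y) x 60 mm tall, to be gripped across its 30 mm. The housing stands on a round collar, 48 mm across, 6 mm thick, whose underside (36 mm below here) rests on the fork. The hook's throat bottom is 122 mm below here when unloaded; z is up, the hook's tip points to -x.
- scale: The scale; origin on its axis at the collar's underside, same axes. Below: a 26 mm tube, 40 mm long, then a 9 mm graduated rod with the hook, 4 mm wire in the x-z plane: throat bottom on the axis 86 mm below here (lowest edge 90), tip at x = -10.5 mm, 72 mm below. A spring holds the hook up: it slides down from about 0.35 N pull, then 75 N/m (1 N each 13.3 mm), stop at 105 mm.
- can: Closed metal can with fixed lid, 66 mm in diameter and 49 mm high, with a stiff standing wire handle (4 mm wire arching over the lid along the can's y). Origin at the centre of its underside, z up. Its weight is not known: 0.2 to 0.8 kg. It stands on the bench at the start.
- can_handle (a point): Top of the can's handle, centre of the wire, 88 mm above the can's underside, 39 mm above its lid. The wire runs along y, sloping down both ways, 69 mm between its legs. The hook goes through along x, from either side: it enters moving along its own -x (leaves along +x) with this point 19 to 28 mm, best 23, above its throat bottom; once under it, 21 mm of lifting takes up the slack.
- dish: Round dark steel dish fixed on the bench, 88 mm across and 10 mm high, floor 3 mm thick, rim open 74 mm inside (the can has about 4 mm of room all round). Origin at the centre of its underside. It and the can may stand either way round, left or right.
- stand_fork (a point): Middle of the stand's fork, level with the prong tops, 120 mm above the bench. Prongs run along x, 32 mm apart, 13 mm wide, to x = -39 mm, tips turned up 6 mm; a post and cross bar from x = +47 mm are 120 mm high. Base plate 130x100x8 mm. The scale's place: scale here, same axes. It lifts straight up and out (the hook passes between the prongs) and goes back likewise.
- v_block: Bystander: a pale V-block 55x36x32 mm behind the work.
- stone: Bystander: a brown sharpening stone 20x85x12 mm lying in front.
- wheel: Bystander: a white cup grinding wheel, 102 mm across and 24 mm high, to the right.
- jar: Bystander: a small lidded clear jar, 45 mm across and 42 mm high, behind the work.

How it is judged:
By the outcome, as a careful person would: the job done as asked, in the order asked, and still so for the second after the job is handed in, with the robot touching nothing.
It also fails if it takes over 72 s, if anything falls off the work surface, if the arm or the gripper's body presses on something with over 40 N, if the wrist force passes 120 N, or if a joint passes its speed limit or range.

## Working session

There is one attempt and no reset: what is moved stays moved. The work goes in short steps, Python scripts to look and compute and a shell command to move; the robot and the scene stay as the last step left them, time stands still between calls to the robot, and variables do not carry over. Pictures are saved under pics/ and viewed, and the job is handed in when it is done.

```bash
ls; mkdir -p pics; python3 - <<'E'
from station import *
import cv2, numpy as np
print(sense()); print(tcp_to_grasp)
for n in ["scene","top","wrist"]:
    i=camera_info(n); print(n,i)
    p,d=snapshot(n); cv2.imwrite(f"pics/{n}0.png",p); np.save(f"pics/{n}0.npy",d)
E
```

```text
pics
{'t': 0.0, 'q': array([ 9.65488284e-01,  5.28436166e-01,  1.43394629e+00, -8.71524352e-06,
        1.18135560e+00, -1.78553061e-01]), 'qd': array([-2.16564924e-04, -2.15892644e-04, -9.94233962e-04, -1.53234930e-05,
       -6.90507441e-04,  7.16945530e-04]), 'tau': array([-7.71223713e-04, -4.42373085e+01, -1.78020358e+01, -3.23466975e-04,
        8.45011964e-03,  1.55901540e-05]), 'tcp_pos': array([0.25828505, 0.5683367 , 0.23033804]), 'tool_rot': array([ 2.11760252e-01,  9.77321055e-01, -9.92902681e-04, -4.06019873e-04]), 'force': array([ 0.23959308,  0.25435845, -0.25448925]), 'ft_torque': array([-0.03115247, -0.00091032,  0.05697083]), 'finger_gap': 0.9992317920302204}
0.0187
scene {'K': array([[460.95559016,   0.        , 261.0869357 ],
       [  0.        , 460.95559016, 195.56720803],
       [  0.        ,   0.        ,   1.        ]]), 'origin': array([0.89562023, 0.96195287, 1.0038687 ]), 'orientation': array([ 0.16690546,  0.88928368, -0.4189614 , -0.07608181])}
top {'K': array([[365.42725292,   0.        , 263.23616365],
       [  0.        , 365.42725292, 192.78258334],
       [  0.        ,   0.        ,   1.        ]]), 'origin': array([ 0.41534846, -0.04129237,  1.10274718]), 'orientation': array([-0.69766946,  0.71487196, -0.03681218,  0.0293302 ])}
wrist {'K': array([[287.68810954,   0.        , 256.45561388],
       [  0.        , 287.68810954, 193.54927605],
       [  0.        ,   0.        ,   1.        ]]), 'origin': array([0.19323174, 0.5992906 , 0.37218575]), 'orientation': array([0.83205802, 0.53555201, 0.07764498, 0.12179795])}
```

View pics/scene0.png

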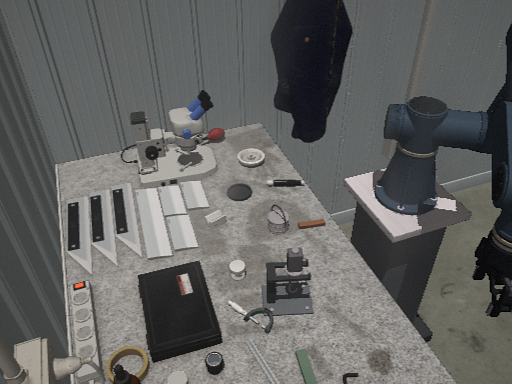

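View pics/top0.png

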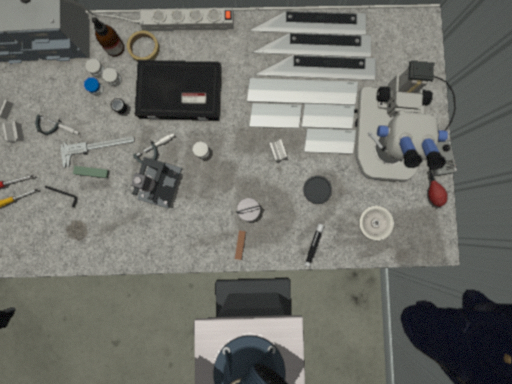

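View pics/wrist0.png

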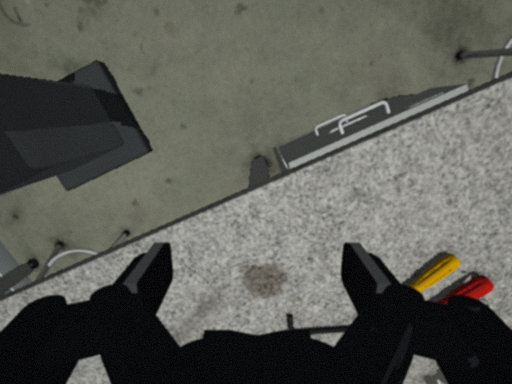

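The scene picture shows the stand with the scale at about (288,285), the can at (278,218), the dish at (239,191), the wheel at (251,157) and the stone at (312,224). In the top view these are at about (158,183), (249,210), (318,189), (377,223) and (240,245). I'll enlarge the stand and can to get their yaw.

```bash
cat > h.py <<'E'
import numpy as np, cv2
from scipy.spatial.transform import Rotation as R
from station import *
def cloud(name,d,i=None):
    i=i or camera_info(name); K=i["K"]
    v,u=np.mgrid[:384,:512]
    X=np.stack([(u-K[0,2])/K[0,0]*d,(v-K[1,2])/K[1,1]*d,d],-1)
    return X@R.from_quat(i["orientation"]).as_matrix().T+i["origin"]
def proj(name,P,i=None):
    i=i or camera_info(name)
    c=(np.atleast_2d(P)-i["origin"])@R.from_quat(i["orientation"]).as_matrix()
    q=c@i["K"].T; return q[:,:2]/q[:,2:]
E
python3 - <<'E'
from h import *
p=cv2.imread("pics/top0.png"); d=np.load("pics/top0.npy"); C=cloud("top",d)
for n,(u,v) in dict(stand=(158,183),can=(249,210),dish=(318,189),wheel=(377,223),stone=(240,245),vb=(278,150),jar=(201,150)).items(): print(n,C[v,u].round(3))
a=cv2.resize(p[140:240,115:215],(500,500),interpolation=cv2.INTER_CUBIC)
b=cv2.resize(p[190:230,229:269],(300,300),interpolation=cv2.INTER_CUBIC)
o=np.zeros((500,800,3),np.uint8);o[:,:500]=a;o[:300,500:]=b;cv2.imwrite("pics/c1.png",o)
s=cv2.imread("pics/scene0.png")
a=cv2.resize(s[235:325,240:330],(450,450),interpolation=cv2.INTER_CUBIC)
b=cv2.resize(s[195:245,253:303],(350,350),interpolation=cv2.INTER_CUBIC)
o=np.zeros((450,800,3),np.uint8);o[:,:450]=a;o[:350,450:]=b;cv2.imwrite("pics/c2.png",o)
m=(C[...,2]>0.09)&(C[...,2]<.25)
ys,xs=np.where(m[140:240,115:215]);
P=C[140:240,115:215][m[140:240,115:215]]
for r in P[np.argsort(-P[:,2])][::4]: print(r.round(3))
E
```

```text
stand [0.542 0.233 0.112]
can [ 0.465 -0.011  0.051]
dish [ 0.526 -0.22   0.003]
wheel [ 0.419 -0.395  0.001]
stone [0.364 0.018 0.013]
vb [ 0.646 -0.102  0.017]
jar [0.646 0.127 0.039]
[0.542 0.255 0.195]
[0.543 0.27  0.194]
[0.535 0.268 0.194]
[0.543 0.265 0.193]
[0.545 0.263 0.193]
[0.54  0.258 0.192]
[0.533 0.261 0.192]
[0.541 0.266 0.192]
[0.535 0.263 0.191]
[0.546 0.261 0.19 ]
[0.541 0.257 0.189]
[0.533 0.252 0.189]
[0.531 0.259 0.188]
[0.526 0.254 0.188]
[0.531 0.277 0.188]
[0.528 0.267 0.187]
[0.531 0.257 0.187]
[0.546 0.247 0.187]
[0.539 0.272 0.187]
[0.526 0.257 0.187]
[0.536 0.273 0.186]
[0.551 0.258 0.186]
[0.536 0.275 0.186]
[0.536 0.255 0.186]
[0.531 0.268 0.186]
[0.554 0.248 0.186]
[0.556 0.253 0.185]
[0.543 0.248 0.185]
[0.528 0.258 0.185]
[0.554 0.253 0.185]
[0.539 0.278 0.185]
[0.524 0.263 0.185]
[0.543 0.245 0.185]
[0.554 0.256 0.185]
[0.523 0.256 0.184]
[0.552 0.271 0.184]
[0.544 0.276 0.184]
[0.523 0.253 0.184]
[0.524 0.266 0.183]
[0.555 0.274 0.183]
[0.521 0.256 0.181]
[0.521 0.254 0.181]
[0.542 0.247 0.179]
[0.524 0.253 0.177]
[0.534 0.248 0.175]
[0.537 0.249 0
[... 2205 characters left out ...]

[0.593 0.226 0.119]
[0.571 0.228 0.119]
[0.61  0.258 0.119]
[0.593 0.231 0.119]
[0.586 0.272 0.119]
[0.599 0.239 0.119]
[0.572 0.269 0.119]
[0.517 0.247 0.119]
[0.569 0.272 0.119]
[0.583 0.28  0.119]
[0.552 0.242 0.119]
[0.604 0.239 0.119]
[0.605 0.272 0.119]
[0.552 0.228 0.118]
[0.591 0.264 0.118]
[0.529 0.288 0.118]
[0.575 0.269 0.118]
[0.588 0.269 0.118]
[0.597 0.264 0.118]
[0.526 0.291 0.118]
[0.579 0.221 0.117]
[0.597 0.256 0.117]
[0.56  0.237 0.117]
[0.506 0.245 0.117]
[0.602 0.256 0.117]
[0.586 0.278 0.116]
[0.503 0.245 0.116]
[0.608 0.267 0.116]
[0.525 0.237 0.115]
[0.513 0.289 0.115]
[0.524 0.286 0.115]
[0.586 0.246 0.113]
[0.586 0.265 0.113]
[0.57  0.271 0.112]
[0.587 0.251 0.106]
```

View pics/c1.png

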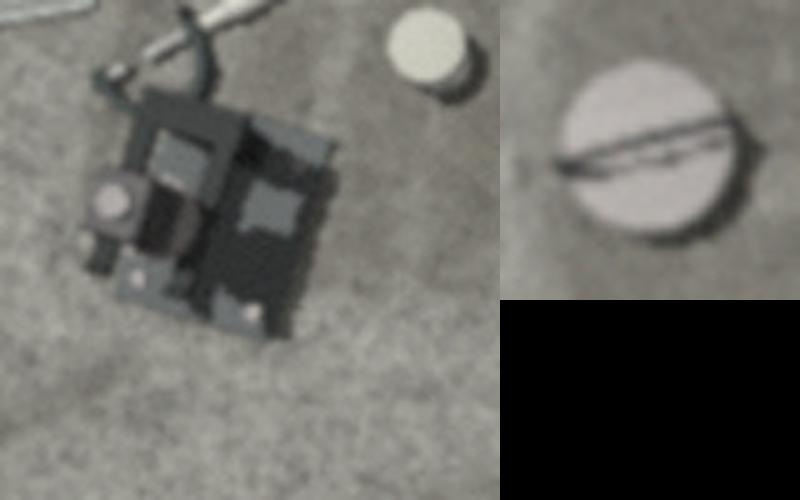

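View pics/c2.png

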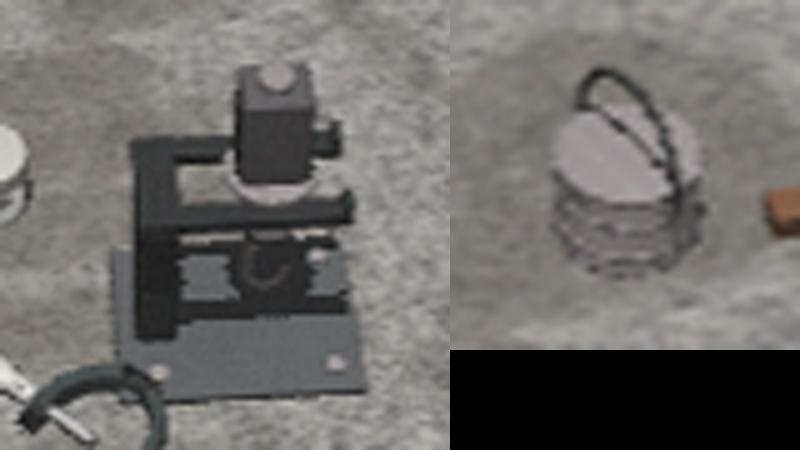

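```bash
python3 - <<'E'
from h import *
s=sense(); i=camera_info("wrist"); Rt=R.from_quat(s["tool_rot"]); Rc=R.from_quat(i["orientation"])
print("cam in tool",Rt.inv().apply(i["origin"]-s["tcp_pos"]).round(4)); print((Rt.inv()*Rc).as_matrix().round(4))
for z in(-.02,0,.05,.087,.103,.2): print(z, proj("wrist",s["tcp_pos"]+Rt.apply([[0,0,z],[.03,0,z]]),i).round(0).tolist())
d=np.load("pics/top0.npy"); C=cloud("top",d)
p=cv2.imread("pics/top0.png")
# can lid
m=np.hypot(C[...,0]-.465,C[...,1]+.011)<.05
Q=C[m]; l=Q[(Q[:,2]>.042)&(Q[:,2]<.056)]; print("lid",l[:,:2].min(0),l[:,:2].max(0),np.median(l,0),len(l))
h=Q[Q[:,2]>.062]; print(h.round(3).tolist())
# dish : dark pixels
g=p.max(2); mk=((g<75)&(np.hypot(C[...,0]-.526,C[...,1]+.22)<.08)).astype(np.uint8)
c=max(cv2.findContours(mk,cv2.RETR_EXTERNAL,cv2.CHAIN_APPROX_NONE)[0],key=cv2.contourArea)
print(cv2.fitEllipse(c)); D=C[mk>0]; print(D.min(0),D.max(0),D.mean(0))
E
```

```text
cam in tool [ 0.0721  0.0009 -0.1417]
[[-4.000e-04 -9.582e-01 -2.862e-01]
 [ 1.000e+00 -6.000e-04  6.000e-04]
 [-7.000e-04 -2.862e-01  9.582e-01]]
-0.02 [[254.0, 265.0], [254.0, 206.0]]
0 [[255.0, 246.0], [255.0, 193.0]]
0.05 [[255.0, 214.0], [255.0, 172.0]]
0.087 [[255.0, 198.0], [255.0, 162.0]]
0.103 [[255.0, 192.0], [255.0, 159.0]]
0.2 [[256.0, 170.0], [256.0, 145.0]]
lid [ 0.43645631 -0.04044184] [0.50023232 0.02320625] [ 0.46794987 -0.00905204  0.04886282] 379
[[0.478, -0.041, 0.068], [0.478, -0.043, 0.063], [0.474, -0.027, 0.084], [0.474, -0.029, 0.083], [0.475, -0.032, 0.079], [0.475, -0.035, 0.078], [0.475, -0.038, 0.073], [0.475, -0.041, 0.071], [0.472, -0.013, 0.089], [0.472, -0.015, 0.087], [0.472, -0.018, 0.087], [0.472, -0.021, 0.085], [0.472, -0.024, 0.084], [0.472, -0.026, 0.081], [0.472, -0.029, 0.082], [0.469, -0.004, 0.089], [0.469, -0.007, 0.087], [0.469, -0.01, 0.089], [0.469, -0.013, 0.089], [0.469, -0.015, 0.086], [0.467, 0.007, 0.084], [0.467, 0.004, 0.083], [0.467, 0.001, 0.086], [0.466, -0.002, 0.089], [0.466, -0.004, 0.089], [0.466, -0.007, 0.089], [0.464, 0.016, 0.08], [0.464, 0.013, 0.08], [0.464, 0.01, 0.086], [0.464, 0.007, 0.081], [0.464, 0.004, 0.084], [0.462, 0.022, 0.07], [0.462, 0.019, 0.072], [0.462, 0.016, 0.079], [0.462, 0.013, 0.075], [0.46, 0.022, 0.065]]
((317.2281799316406, 189.64425659179688), (26.14040756225586, 26.89826202392578), 153.33668518066406)
[ 0.48302787 -0.25628229 -0.00238441] [ 0.56481886 -0.17672418  0.01511012] [ 0.52395173 -0.21770721  0.004758  ]
```

```bash
cat >> h.py <<'E'
def go(x,y,z,yaw):
    "yaw (deg) = world angle of -tool x, i.e. scale x axis; tool z down"
    s=sense(); Rt=R.from_quat(s["tool_rot"])
    a=np.radians(yaw); T=R.from_matrix(np.array([[-np.cos(a),np.sin(a),0],[-np.sin(a),-np.cos(a),0],[0,0,-1]]).T@np.eye(3)) if 0 else None
    xv=-np.array([np.cos(a),np.sin(a),0]); zv=np.array([0,0,-1.]); yv=np.cross(zv,xv)
    T=R.from_matrix(np.stack([xv,yv,zv],1))
    sh=Rt.inv().apply(np.array([x,y,z])-s["tcp_pos"])/.1; w=(Rt.inv()*T).as_rotvec()/(2*np.pi)
    print("t",round(s["t"],2),"tcp",s["tcp_pos"].round(4),"shift",sh.round(4),"turn",w.round(5),"F",s["force"].round(2),"gap",round(s["finger_gap"],3))
    return sh,w
E
python3 -c "
from h import *
go(.537,.26,.30,-13)"
```

```text
t 0.15 tcp [0.2584 0.5685 0.2305] shift [-3.8132 -1.6558 -0.6931] turn [-2.600e-04 -8.000e-05 -3.182e-02] F [-0.16  0.67 -0.36] gap 0.999
```

```bash
A=$(true); python3 -m inch '[[-1,[-0.4,-0.17,-0.3],[0,0,0]],[-1,[-0.8,-0.34,-0.6],[0,0,0]],[-1,[-1,-0.43,-0.69],[0,0,0]]]'
python3 -m inch '[[-1,[-0.45,-0.2,0],[0,0,0]],[-1,[-0.9,-0.4,0],[0,0,0]],[-1,[-1,-0.43,0],[0,0,0]]]'
python3 -m inch '[[-1,[-0.45,-0.2,0],[0,0,0]],[-1,[-0.9,-0.4,0],[0,0,0]],[-1,[-1,-0.43,0],[0,0,0]]]'
python3 -m inch '[[-1,[-0.4,-0.17,0],[0,0,-0.015]],[-1,[-0.81,-0.36,0],[0,0,-0.032]],[-1,[-0.81,-0.36,0],[0,0,-0.032]],[-1,[-0.81,-0.36,0],[0,0,-0.032]]]'
python3 - <<'E'
from h import *
go(.537,.26,.30,-13)
i=camera_info("wrist"); p,d=snapshot("wrist"); cv2.imwrite("pics/w1.png",p); np.savez("pics/w1.npz",d=d,**i)
E
```

```text
t: 0.45
tcp_pos: [0.334, 0.4877, 0.3026]
tool_rot: [0.212, 0.977, 0.001, 0.001]
force: [-0.2, 0.2, -0.3]
finger_gap: 1.005
t: 0.75
tcp_pos: [0.408, 0.4043, 0.3002]
tool_rot: [0.214, 0.977, -0.001, 0.001]
force: [-0.1, 0.5, 0.7]
finger_gap: 1.004
t: 1.05
tcp_pos: [0.4812, 0.3244, 0.3]
tool_rot: [0.214, 0.977, -0.001, 0.001]
force: [-0.2, 0.4, 0.4]
finger_gap: 1.002
t: 1.45
tcp_pos: [0.5369, 0.2611, 0.2997]
tool_rot: [0.114, 0.994, 0.0, -0.001]
force: [-0.1, 0.3, 0.5]
finger_gap: 0.998
t 1.45 tcp [0.5369 0.2611 0.2997] shift [-0.0031 -0.0109 -0.0025] turn [ 5.0e-05 -3.1e-04 -1.9e-04] F [-0.14  0.28  0.51] gap 0.998
```

View pics/w1.png

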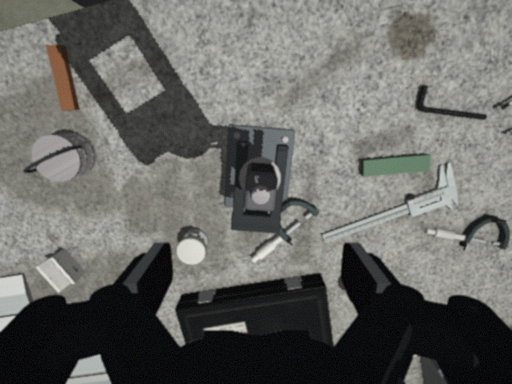

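The wrist view has the stand at about (262,180) and the can at (62,157). I'll fit the stand from the depth and overlay the model to check it.

```bash
cat > ov.py <<'E'
from h import *
def rect(cx,cy,w,h,z): return [[cx-w/2,cy-h/2,z],[cx+w/2,cy-h/2,z],[cx+w/2,cy+h/2,z],[cx-w/2,cy+h/2,z],[cx-w/2,cy-h/2,z]]
def circ(r,z,x=0,y=0): a=np.linspace(0,2*np.pi,40); return np.stack([x+r*np.cos(a),y+r*np.sin(a),0*a+z],1)
STAND=[rect(0,0,36,30,66),rect(0,0,36,30,6),circ(24,0),circ(24,6),rect(4,22.5,86,13,0),rect(4,-22.5,86,13,0)]
def overlay(img,info,x,y,z,yaw,items,box,k,name,color=(0,255,0)):
    a=np.radians(yaw); M=np.array([[np.cos(a),-np.sin(a),0],[np.sin(a),np.cos(a),0],[0,0,1]])
    u0,v0,u1,v1=box; im=cv2.resize(img[v0:v1,u0:u1],None,fx=k,fy=k,interpolation=cv2.INTER_CUBIC)
    raw=im.copy()
    for it in items:
        P=np.array(it)/1000@M.T+[x,y,z]; q=((proj(None,P,info)-[u0,v0]+.5)*k-.5).round().astype(np.int32)
        cv2.polylines(im,[q.reshape(-1,1,2)],False,color,1)
    cv2.imwrite(name,np.hstack([raw,im]))
E
python3 - <<'E'
from ov import *
f=np.load("pics/w1.npz"); i={k:f[k] for k in("K","origin","orientation")}; d=f["d"]; C=cloud("wrist",d,i)
sub=C[110:240,205:310].reshape(-1,3)
top=sub[(sub[:,2]>.182)&(sub[:,2]<.19)]; print("top",len(top),top.min(0),top.max(0),np.median(top,0))
r=cv2.minAreaRect(top[:,:2].astype(np.float32)*1000); print(r)
kn=sub[sub[:,2]>.19]; print("knob",np.median(kn,0),kn.min(0),kn.max(0))
pr=sub[(sub[:,2]>.114)&(sub[:,2]<.1225)]; r=cv2.minAreaRect(pr[:,:2].astype(np.float32)*1000); print("prong",r,np.median(pr[:,2]))
bp=sub[(sub[:,2]>.004)&(sub[:,2]<.012)]; print("base",cv2.minAreaRect(bp[:,:2].astype(np.float32)*1000),np.median(bp[:,2]))
overlay(cv2.imread("pics/w1.png"),i,.537,.26,.12,-13,STAND,(215,115,305,240),4,"pics/o1.png")
E
```

```text
top 848 [0.52178221 0.24621913 0.18201297] [0.5610988  0.28274637 0.18999929] [0.53790638 0.26511214 0.18480637]
((541.8156127929688, 264.3936462402344), (29.584335327148438, 35.225440979003906), 72.06492614746094)
knob [0.5402821  0.26582049 0.19125079] [0.46731246 0.25603477 0.19002412] [0.54991138 0.27801727 0.44161397]
prong ((556.12060546875, 259.80682373046875), (59.7081413269043, 107.86478424072266), 72.3116683959961) 0.11900459865447105
base ((580.2562866210938, 252.67091369628906), (168.9102325439453, 183.3330535888672), 76.13424682617188) 0.007128101484877192
```

View pics/o1.png

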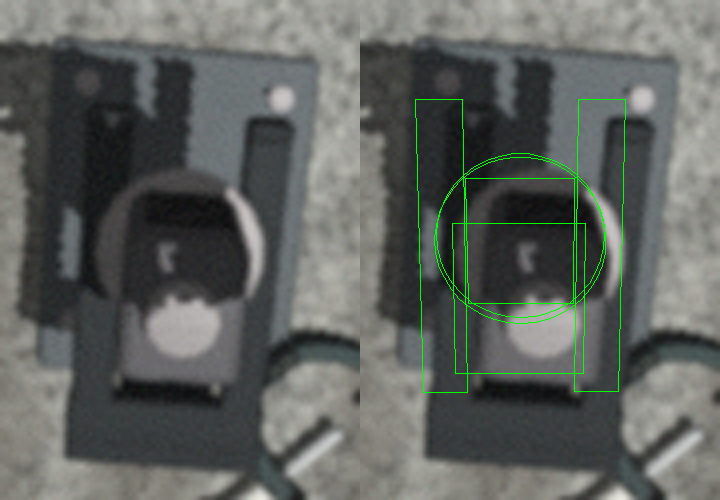

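```bash
python3 - <<'E'
from ov import *
f=np.load("pics/w1.npz"); i={k:f[k] for k in("K","origin","orientation")}
overlay(cv2.imread("pics/w1.png"),i,.5418,.2644,.12,-17.8,STAND,(215,115,305,240),4,"pics/o2.png")
p=cv2.imread("pics/top0.png"); overlay(p,camera_info("top"),.5418,.2644,.12,-17.8,STAND,(130,150,190,215),6,"pics/o3.png")
p=cv2.imread("pics/scene0.png"); overlay(p,camera_info("scene"),.5418,.2644,.12,-17.8,STAND,(255,240,325,320),5,"pics/o4.png")
E
```

```text
(no output)
```

View pics/o2.png

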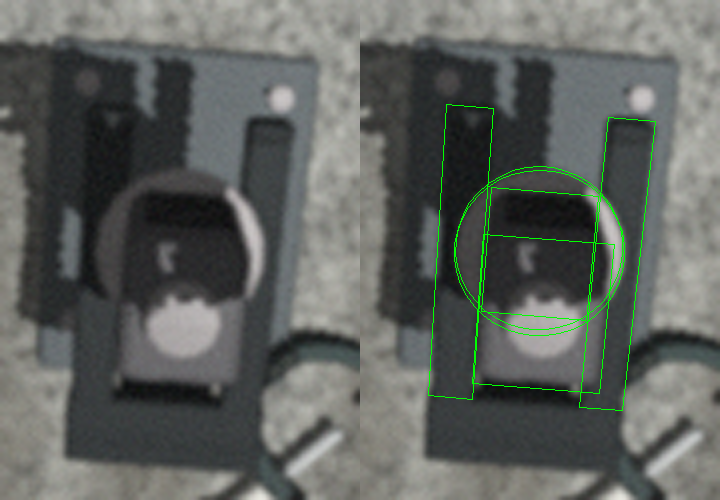

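View pics/o3.png

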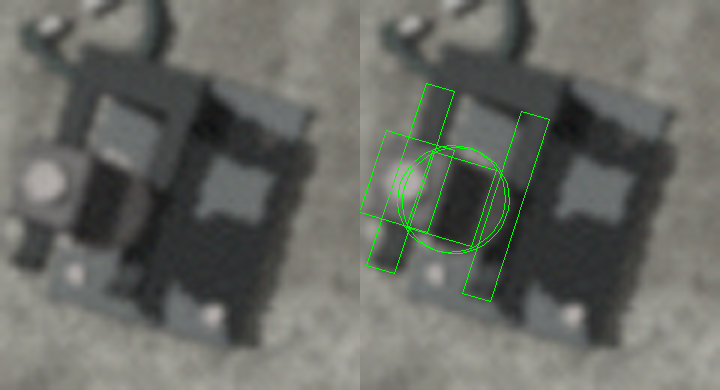

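View pics/o4.png

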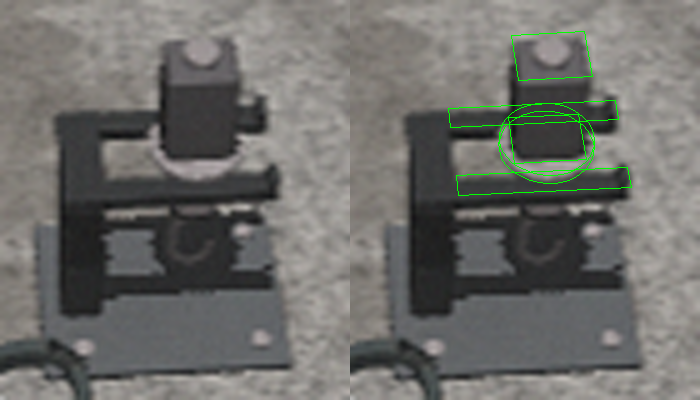

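Using (0.5418, 0.2644, yaw −17.8°), the overlay lies on the prongs and housing to within about 1 px in the wrist view. Next I'll estimate the can from the same picture, then go down to grasp.

```bash
python3 - <<'E'
from ov import *
f=np.load("pics/w1.npz"); i={k:f[k] for k in("K","origin","orientation")}; C=cloud("wrist",f["d"],i)
m=np.hypot(C[...,0]-.469,C[...,1]+.01)<.06; Q=C[m]
l=Q[(Q[:,2]>.045)&(Q[:,2]<.053)]; print("lid",len(l),cv2.minEnclosingCircle((l[:,:2]*1000).astype(np.float32)),np.median(l,0))
h=Q[(Q[:,2]>.062)&(Q[:,2]<.1)]
vx=cv2.fitLine((h[:,:2]*1000).astype(np.float32),cv2.DIST_HUBER,0,.01,.01).ravel(); print(vx,np.degrees(np.arctan2(vx[1],vx[0])))
for a in h[::6]: print(a.round(4))
CAN=[circ(33,49),circ(33,0),[[0,-34.5,40],[0,-34.5,55],[0,0,88],[0,34.5,55],[0,34.5,40]]]
overlay(cv2.imread("pics/w1.png"),i,.469,-.010,0,14,CAN,(15,115,110,200),4,"pics/o5.png")
go(.5418,.2644,.30,-17.8);go(.5418,.2644,.156-.0187,-17.8)
E
```

```text
lid 1670 ((470.0382995605469, -6.469448089599609), 36.28631591796875) [ 0.47046512 -0.00609118  0.04738958]
[ 2.4752000e-01 -9.6888280e-01  4.6727194e+02  2.2023280e+00] -75.66919
[0.4599 0.0248 0.0623]
[0.4614 0.0262 0.0633]
[0.4621 0.0251 0.0662]
[0.4619 0.021  0.0703]
[0.4635 0.0239 0.0634]
[0.4628 0.0207 0.0725]
[0.4623 0.018  0.0799]
[0.464  0.0209 0.0734]
[0.4638 0.0166 0.077 ]
[0.4636 0.0134 0.0817]
[0.4652 0.0181 0.0781]
[0.465  0.0132 0.0805]
[0.4648 0.009  0.0838]
[0.4648 0.0054 0.0861]
[0.4665 0.011  0.0839]
[0.4665 0.0059 0.0844]
[0.4666 0.0027 0.0872]
[ 0.4666 -0.0024  0.0876]
[0.4683 0.0018 0.0836]
[ 0.4683 -0.0015  0.0864]
[ 0.4684 -0.0052  0.0885]
[ 0.4684 -0.0121  0.0867]
[ 0.4701 -0.0039  0.0877]
[ 0.4704 -0.0076  0.0883]
[ 0.4707 -0.0119  0.0883]
[ 0.4714 -0.0161  0.0867]
[ 0.4723 -0.0185  0.0861]
[ 0.4732 -0.0221  0.0839]
[ 0.4741 -0.0247  0.0829]
[ 0.4754 -0.0275  0.0803]
[ 0.4766 -0.0302  0.0778]
t 1.5 tcp [0.5362 0.2618 0.2998] shift [-0.0485  0.0374 -0.0019] turn [ 2.000e-05 -3.300e-04  1.341e-02] F [-0.45  0.5  -0.98] gap 1.001
t 1.5 tcp [0.5362 0.2618 0.2998] shift [-0.0518  0.037   1.6251] turn [ 2.000e-05 -3.300e-04  1.341e-02] F [-0.45  0.5  -0.98] gap 1.001
```

View pics/o5.png

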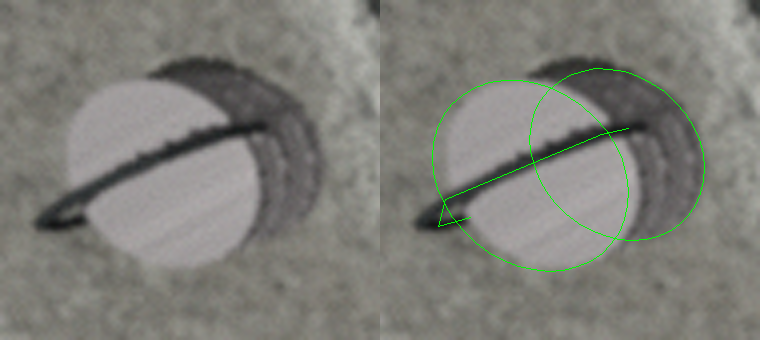

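```bash
python3 -m inch '[[-1,[-0.05,0.037,0.2],[0,0,0.0134]],[-1,[-0.05,0.037,0.5],[0,0,0.0134]],[-1,[-0.05,0.037,0.8],[0,0,0.0134]],[-1,[-0.05,0.037,0.8],[0,0,0.0134]],[-1,[-0.05,0.037,0.8],[0,0,0.0134]],[-1,[-0.05,0.037,0.8],[0,0,0.0134]]]'
python3 - <<'E'
from ov import *
go(.5418,.2644,.1373,-17.8)
i=camera_info("wrist"); p,d=snapshot("wrist"); cv2.imwrite("pics/w2.png",p); np.savez("pics/w2.npz",d=d,**i)
C=cloud("wrist",d,i); m=(C[...,2]>.181)&(C[...,2]<.189)&(np.hypot(C[...,0]-.5418,C[...,1]-.2644)<.03)
mm=cv2.erode(m.astype(np.uint8),np.ones((2,2)))
print(cv2.minAreaRect((C[m][:,:2]*1000).astype(np.float32)),cv2.minAreaRect((C[mm>0][:,:2]*1000).astype(np.float32)))
overlay(p,i,.5418,.2644,.12,-17.8,STAND,(170,80,350,280),2,"pics/o6.png")
go(.5418,.2644,.1373,-17.8)
E
```

```text
t: 2.1
tcp_pos: [0.5435, 0.2647, 0.2222]
tool_rot: [0.154, 0.988, 0.001, 0.001]
force: [0.0, -0.6, 0.3]
finger_gap: 1.001
t 2.1 tcp [0.5435 0.2647 0.2222] shift [ 0.0178 -0.01    0.8485] turn [0.00031 0.00042 0.0003 ] F [ 0.02 -0.64  0.26] gap 1.001
((541.494873046875, 264.5552062988281), (29.898706436157227, 35.077789306640625), 72.28699493408203) ((541.7293090820312, 264.9660949707031), (28.9528751373291, 34.77285385131836), 71.96544647216797)
t 2.15 tcp [0.5438 0.2645 0.2223] shift [ 0.021  -0.0087  0.8502] turn [0.00035 0.00049 0.00025] F [-0.6  -0.62  1.22] gap 0.998
```

View pics/o6.png

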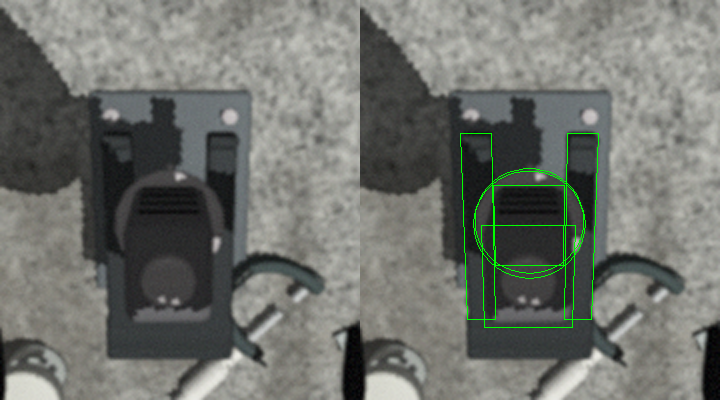

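```bash
python3 -m inch '[[-1,[0.02,0,0.3],[0,0,0]],[-1,[0.02,0,0.6],[0,0,0]],[-1,[0.02,0,0.8],[0,0,0]],[-1,[0.02,0,0.85],[0,0,0]],[-1,[0.02,0,0.85],[0,0,0]],[-1,[0.02,0,0.85],[0,0,0]]]' 60
python3 -c "
from h import *
go(.5418,.2644,.1373,-17.8)"
```

```text
t: 2.75
tcp_pos: [0.5423, 0.2645, 0.137]
tool_rot: [0.154, 0.988, 0.001, 0.002]
force: [-0.1, -0.3, 0.9]
finger_gap: 0.996
t 2.75 tcp [0.5423 0.2645 0.137 ] shift [ 0.0044 -0.0028 -0.0029] turn [0.0003  0.00045 0.00012] F [-0.07 -0.26  0.86] gap 0.996
```

```bash
python3 -m inch '[[0,[0,0,0],[0,0,0]],[0.1,[0,0,0],[0,0,0]],[0.15,[0,0,0],[0,0,0]],[0.2,[0,0,0],[0,0,0]],[0.25,[0,0,0],[0,0,0]]]' 60
python3 -m inch '[[0.3,[0,0,0],[0,0,0]],[0.4,[0,0,0],[0,0,0]],[1,[0,0,0],[0,0,0]],[1,[0,0,0],[0,0,0]],[1,[0,0,0],[0,0,0]],[1,[0,0,0],[0,0,0]]]' 60
python3 - <<'E'
from ov import *
go(.5418,.2644,.1373,-17.8)
i=camera_info("wrist"); p,d=snapshot("wrist"); cv2.imwrite("pics/w3.png",p)
E
```

```text
t: 3.25
tcp_pos: [0.541, 0.2641, 0.1354]
tool_rot: [0.154, 0.988, 0.0, 0.0]
force: [0.4, -0.6, 0.8]
finger_gap: 0.373
t: 3.85
tcp_pos: [0.541, 0.264, 0.1355]
tool_rot: [0.154, 0.988, -0.0, 0.0]
force: [-0.1, -1.2, 3.9]
finger_gap: 0.344
t 3.85 tcp [0.541  0.264  0.1355] shift [-0.0062  0.006  -0.0178] turn [-2.0e-05  3.0e-05  1.3e-04] F [-0.06 -1.15  3.93] gap 0.344
```

View pics/w3.png

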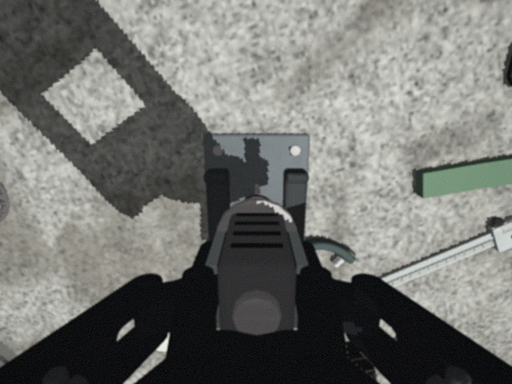

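```bash
python3 -m inch '[[1,[0,0,-0.05],[0,0,0]],[1,[0,0,-0.15],[0,0,0]],[1,[0,0,-0.3],[0,0,0]],[1,[0,0,-0.5],[0,0,0]],[1,[0,0,-0.7],[0,0,0]],[1,[0,0,-0.9],[0,0,0]],[1,[0,0,-1],[0,0,0]]]' 
python3 -m inch '[[1,[0,0,-0.1],[0,0,0]],[1,[0,0,-0.16],[0,0,0]],[1,[0,0,-0.16],[0,0,0]]]'
python3 - <<'E'
from ov import *
go(.5418,.2644,.26,-17.8)
for n in("wrist","scene"):
    i=camera_info(n); p,d=snapshot(n); cv2.imwrite(f"pics/{n}4.png",p); np.savez(f"pics/{n}4.npz",d=d,**i)
E
```

```text
t: 4.6
tcp_pos: [0.5418, 0.2646, 0.2375]
tool_rot: [0.154, 0.988, 0.001, 0.002]
force: [0.4, 0.2, -1.7]
finger_gap: 0.346
t: 4.9
tcp_pos: [0.5412, 0.2642, 0.2518]
tool_rot: [0.154, 0.988, 0.0, 0.0]
force: [-0.7, 0.3, -2.5]
finger_gap: 0.342
t 4.9 tcp [0.5412 0.2642 0.2518] shift [-0.005   0.0037 -0.0824] turn [8.0e-05 1.1e-04 1.2e-04] F [-0.75  0.26 -2.45] gap 0.342
```

View pics/wrist4.png

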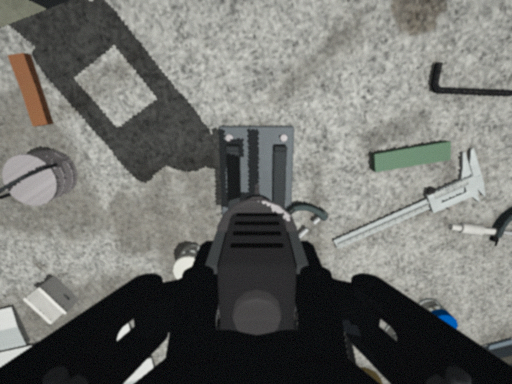

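View pics/scene4.png

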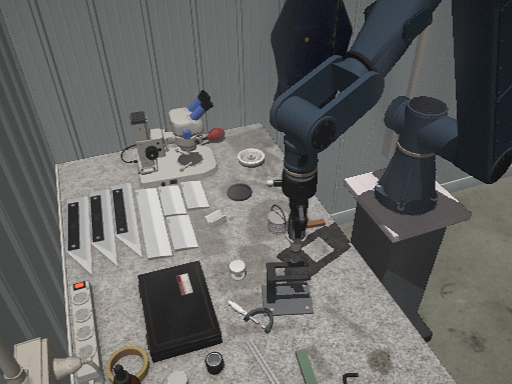

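```bash
python3 -c "
from h import *
go(.5281,.0083,.25,14.3)"
```

```text
t 5.0 tcp [0.5406 0.264  0.2506] shift [-0.6608 -2.473   0.0074] turn [-6.000e-05 -2.100e-04 -8.906e-02] F [-0.1  -0.21 -2.14] gap 0.343
```

```bash
python3 -m inch '[[1,[-0.04,-0.15,0],[0,0,0]],[1,[-0.12,-0.45,0],[0,0,0]],[1,[-0.2,-0.75,0],[0,0,0]],[1,[-0.267,-1,0],[0,0,0]]]'
python3 -m inch '[[1,[-0.08,-0.3,0],[0,0,0]],[1,[-0.16,-0.6,0],[0,0,0]],[1,[-0.24,-0.9,0],[0,0,0]],[1,[-0.267,-1,0],[0,0,0]]]'
python3 -m inch '[[1,[-0.06,-0.22,0],[0,0,-0.015]],[1,[-0.11,-0.4,0],[0,0,-0.035]],[1,[-0.127,-0.473,0],[0,0,-0.055]],[1,[-0.127,-0.473,0],[0,0,-0.075]],[1,[-0.127,-0.473,0],[0,0,-0.089]],[1,[-0.127,-0.473,0],[0,0,-0.089]],[1,[-0.127,-0.473,0],[0,0,-0.089]],[1,[-0.127,-0.473,0],[0,0,-0.089]]]'
cat > cam.py <<'E'
import sys
from ov import *
tag=sys.argv[1]
go(.5281,.0083,.25,14.3)
i=camera_info("wrist"); p,d=snapshot("wrist"); cv2.imwrite(f"pics/{tag}.png",p); np.savez(f"pics/{tag}.npz",d=d,**i)
C=cloud("wrist",d,i); m=np.hypot(C[...,0]-.469,C[...,1]+.008)<.06; Q=C[m]
l=Q[(Q[:,2]>.043)&(Q[:,2]<.054)]; print("lid",len(l),cv2.minAreaRect((l[:,:2]*1000).astype(np.float32)),np.median(l,0))
h=Q[(Q[:,2]>.064)&(Q[:,2]<.095)]
vx=cv2.fitLine((h[:,:2]*1000).astype(np.float32),cv2.DIST_HUBER,0,.01,.01).ravel(); print(vx,np.degrees(np.arctan2(vx[1],vx[0])))
top=h[h[:,2]>.084]; print("topwire",top.mean(0).round(4), top[:,1].min(),top[:,1].max(),h[:,2].max())
E
python3 cam.py w5
```

```text
t: 5.4
tcp_pos: [0.535, 0.1584, 0.2505]
tool_rot: [0.154, 0.988, -0.001, -0.001]
force: [0.3, 0.3, -1.0]
finger_gap: 0.342
t: 5.8
tcp_pos: [0.5301, 0.0539, 0.2507]
tool_rot: [0.156, 0.988, -0.001, -0.001]
force: [1.1, 0.6, -1.4]
finger_gap: 0.344
t: 6.6
tcp_pos: [0.5284, 0.0085, 0.2511]
tool_rot: [-0.124, 0.992, 0.0, -0.0]
force: [0.1, 0.2, -1.4]
finger_gap: 0.344
t 6.6 tcp [0.5284 0.0085 0.2511] shift [ 0.0031 -0.0016  0.0114] turn [ 3.0e-05 -6.0e-05 -2.3e-04] F [ 0.11  0.21 -1.39] gap 0.344
lid 2372 ((469.1632995605469, -7.3693695068359375), (65.14472198486328, 65.28738403320312), 51.17397689819336) [ 0.46734724 -0.00762053  0.04760869]
[ 2.3376706e-01 -9.7229260e-01  4.6935889e+02 -7.9801583e+00] -76.48104
topwire [ 0.4692 -0.0068  0.0869] -0.0236929605961887 0.008515587508643039 0.09071541173608039
```

View pics/w5.png

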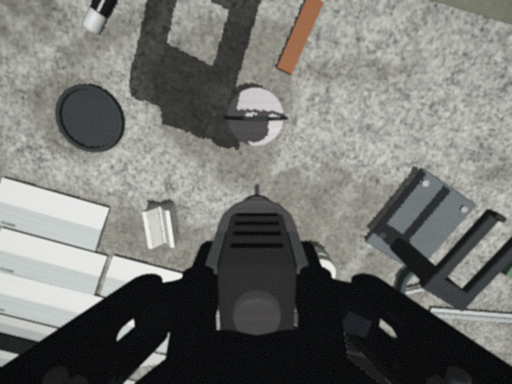

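```bash
python3 - <<'E'
from ov import *
f=np.load("pics/w5.npz"); i={k:f[k] for k in("K","origin","orientation")}; C=cloud("wrist",f["d"],i); p=cv2.imread("pics/w5.png")
s=sense(); Rt=R.from_quat(s["tool_rot"])
print("expected tip",proj(0,s["tcp_pos"]+Rt.apply([[.0105,0,.0875],[.0125,0,.0875]]),i))
print("depth near tip",f["d"][180:196:2,258].round(3))
CAN=[circ(33,49),circ(33,0),[[0,-34.5,40],[0,-34.5,55],[0,0,88],[0,34.5,55],[0,34.5,40]]]
overlay(p,i,.4692,-.0074,0,14,CAN,(205,75,305,205),4,"pics/o7.png")
# dish
g=p.max(2); mk=np.zeros_like(g); mk[75:165,40:140]=(g[75:165,40:140]<85)
c=max(cv2.findContours(mk.astype(np.uint8),cv2.RETR_EXTERNAL,cv2.CHAIN_APPROX_NONE)[0],key=cv2.contourArea)
print(cv2.fitEllipse(c),cv2.contourArea(c))
DISH=[circ(44,10),circ(37,10),circ(44,0)]
overlay(p,i,.525,-.218,0,0,DISH,(45,75,135,160),4,"pics/o8.png")
E
```

```text
expected tip [[256.03884027 185.10083181]
 [256.03612911 182.74991977]]
depth near tip [0.405 0.406 0.239 0.239 0.25  0.253 0.255 0.255]
((89.6681137084961, 117.41596984863281), (62.39701461791992, 72.66898345947266), 132.08270263671875) 3560.0
```

View pics/o7.png

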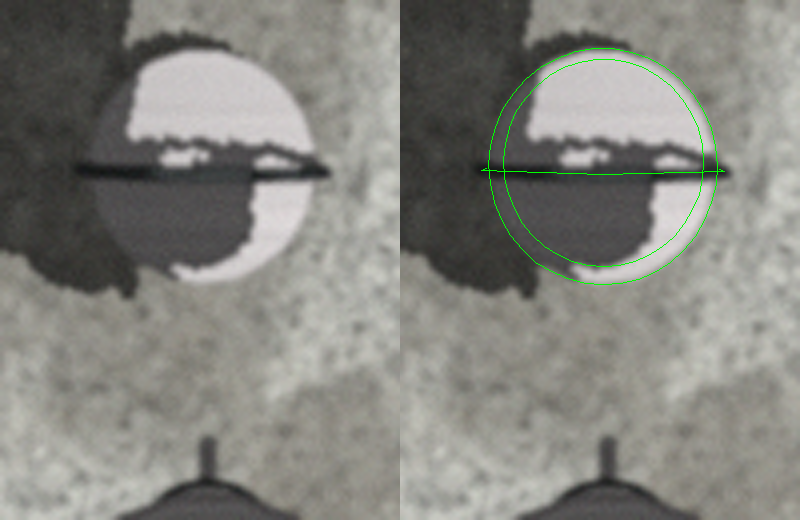

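View pics/o8.png

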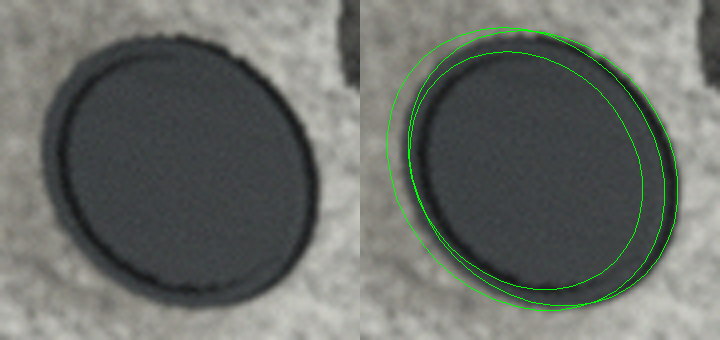

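```bash
cat > dish.py <<'E'
from ov import *
from scipy.optimize import least_squares
def fit(tag,box,x0,thr=85,name="wrist"):
    f=np.load(f"pics/{tag}.npz"); i={k:f[k] for k in("K","origin","orientation")}; p=cv2.imread(f"pics/{tag}.png")
    u0,v0,u1,v1=box; g=cv2.GaussianBlur(cv2.resize(p[v0:v1,u0:u1].max(2),None,fx=4,fy=4,interpolation=cv2.INTER_CUBIC),(0,0),2)
    mk=(g<thr).astype(np.uint8)
    c=max(cv2.findContours(mk,cv2.RETR_EXTERNAL,cv2.CHAIN_APPROX_NONE)[0],key=cv2.contourArea)
    obs=cv2.convexHull(c).reshape(-1,2).astype(float); c=c.reshape(-1,2).astype(float)
    def pred(x):
        P=np.vstack([circ(44,10),circ(44,0)])/1000+[x[0],x[1],0]
        return cv2.convexHull(((proj(0,P,i)-[u0,v0]+.5)*4-.5).astype(np.float32))
    def res(x):
        h=pred(x); return [cv2.pointPolygonTest(h,(float(a),float(b)),True) for a,b in c[::4]]
    r=least_squares(res,x0,diff_step=1e-3,loss="soft_l1"); print(tag,r.x.round(4),"px rms",np.sqrt(np.mean(np.square(res(r.x))))/4)
    return r.x,i,p
if __name__=="__main__":
    x,i,p=fit("w5",(45,75,135,160),[.525,-.218])
    overlay(p,i,x[0],x[1],0,0,[circ(44,10),circ(37,10),circ(37,3),circ(44,0)],(45,75,135,160),4,"pics/o9.png")
E
python3 dish.py; python3 -c "
from h import *
f=np.load('pics/w5.npz'); i={k:f[k] for k in('K','origin','orientation')}; C=cloud('wrist',f['d'],i)
m=(np.hypot(C[...,0]-.526,C[...,1]+.215)<.06)&(C[...,2]>.0075)&(C[...,2]<.013);Q=C[m];print(len(Q),cv2.minEnclosingCircle((Q[:,:2]*1000).astype(np.float32)),np.median(Q,0))
a=C[118,90];print(a)"
```

```text
w5 [ 0.5258 -0.2136] px rms 1.922546344065034
859 ((526.1720581054688, -215.7795867919922), 43.44245529174805) [ 0.52300005 -0.21618644  0.00887754]
[ 0.52528434 -0.21796074  0.00118265]
```

View pics/o9.png

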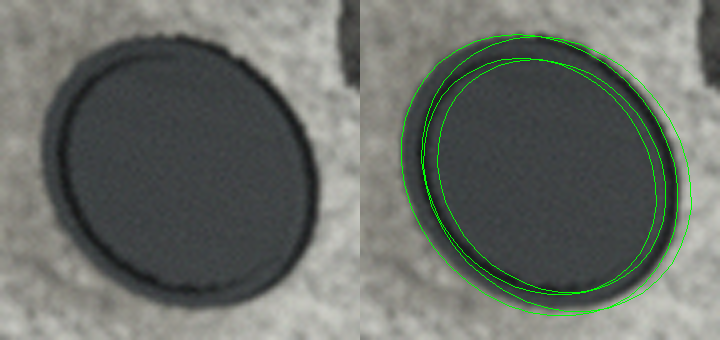

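```bash
python3 -c "
from h import *
f=np.load('pics/w5.npz'); i={k:f[k] for k in('K','origin','orientation')}; C=cloud('wrist',f['d'],i)
print(C[183:188,256:259].round(4).tolist())
go(.5228,.0050,.1665,13.8)"
```

```text
[[[0.5579, 0.0158, -0.001], [0.5578, 0.0172, -0.0017], [0.5571, 0.0185, -0.0003]], [[0.5178, 0.0058, 0.162], [0.5173, 0.0066, 0.1631], [0.5173, 0.0074, 0.162]], [[0.5186, 0.006, 0.1621], [0.5185, 0.0069, 0.1618], [0.5181, 0.0076, 0.1624]], [[0.4589, -0.0088, 0.3929], [0.5191, 0.007, 0.1626], [0.5191, 0.0079, 0.1619]], [[0.52, 0.0064, 0.1631], [0.5198, 0.0072, 0.1631], [0.5195, 0.008, 0.1634]]]
t 6.65 tcp [0.5284 0.0086 0.2512] shift [ 0.0631 -0.0207  0.8471] turn [ 2.00e-05 -3.00e-05  1.22e-03] F [-0.07 -0.27 -1.76] gap 0.342
```

```bash
python3 -m inch '[[1,[0.063,-0.021,0.1],[0,0,0.0012]],[1,[0.063,-0.021,0.3],[0,0,0.0012]],[1,[0.063,-0.021,0.5],[0,0,0.0012]],[1,[0.063,-0.021,0.68],[0,0,0.0012]],[1,[0.063,-0.021,0.8],[0,0,0.0012]],[1,[0.063,-0.021,0.837],[0,0,0.0012]],[1,[0.063,-0.021,0.837],[0,0,0.0012]],[1,[0.063,-0.021,0.837],[0,0,0.0012]]]'
python3 - <<'E'
from ov import *
go(.4694,-.0081,.1675,13.8)
i=camera_info("wrist"); p,d=snapshot("wrist"); cv2.imwrite("pics/w6.png",p); np.savez("pics/w6.npz",d=d,**i)
s=sense(); Rt=R.from_quat(s["tool_rot"])
print("expected tip",proj(0,s["tcp_pos"]+Rt.apply([[.0105,0,.0875],[.0125,0,.0875]]),i))
CAN=[circ(33,49),circ(33,0),[[0,-34.5,40],[0,-34.5,55],[0,0,88],[0,34.5,55],[0,34.5,40]]]
overlay(p,i,.4692,-.0074,0,14,CAN,(195,45,315,205),3,"pics/o10.png")
E
```

```text
t: 7.45
tcp_pos: [0.5236, 0.0047, 0.1683]
tool_rot: [-0.121, 0.993, -0.0, 0.001]
force: [0.9, 0.0, -1.9]
finger_gap: 0.346
t 7.45 tcp [0.5236 0.0047 0.1683] shift [0.5572 0.0051 0.0069] turn [-0.00011  0.00022  0.00014] F [ 0.85  0.02 -1.86] gap 0.346
expected tip [[255.98454929 185.13847376]
 [255.98241272 182.78640166]]
```

View pics/o10.png

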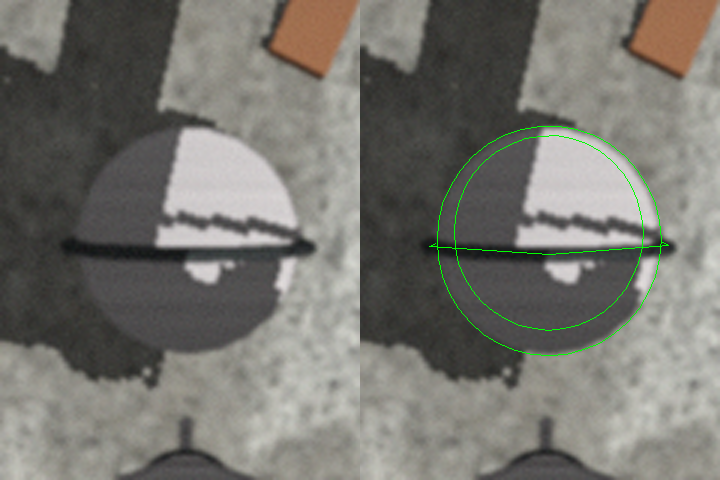

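```bash
python3 -m inch '[[1,[0.05,0.008,0.005],[0,0,0]],[1,[0.14,0.008,0.005],[0,0,0]],[1,[0.23,0.008,0.005],[0,0,0]],[1,[0.32,0.008,0.005],[0,0,0]],[1,[0.41,0.008,0.005],[0,0,0]],[1,[0.48,0.008,0.005],[0,0,0]],[1,[0.53,0.008,0.005],[0,0,0]],[1,[0.56,0.008,0.005],[0,0,0]],[1,[0.56,0.008,0.005],[0,0,0]],[1,[0.56,0.008,0.005],[0,0,0]]]'
python3 - <<'E'
from ov import *
go(.4694,-.0081,.1675,13.8)
for n in("wrist","scene"):
    i=camera_info(n); p,d=snapshot(n); cv2.imwrite(f"pics/{n}7.png",p); np.savez(f"pics/{n}7.npz",d=d,**i)
    if n=="scene": cv2.imwrite("pics/s7.png",cv2.resize(p[180:260,235:335],None,fx=7,fy=7,interpolation=cv2.INTER_CUBIC))
E
```

```text
t: 8.5
tcp_pos: [0.4688, -0.0079, 0.1672]
tool_rot: [-0.121, 0.993, -0.0, 0.0]
force: [0.9, 0.8, -1.5]
finger_gap: 0.347
t 8.5 tcp [ 0.4688 -0.0079  0.1672] shift [-0.0053 -0.0036 -0.0031] turn [-5.0e-05  1.1e-04  1.3e-04] F [ 0.93  0.82 -1.46] gap 0.347
```

View pics/wrist7.png

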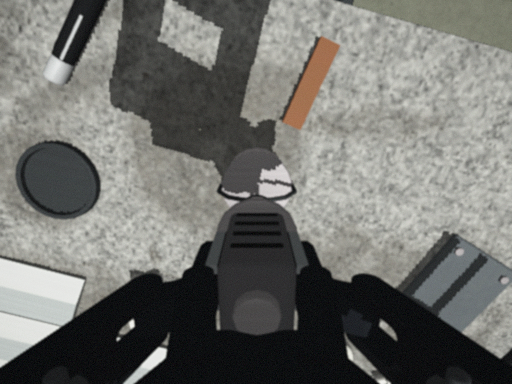

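View pics/s7.png

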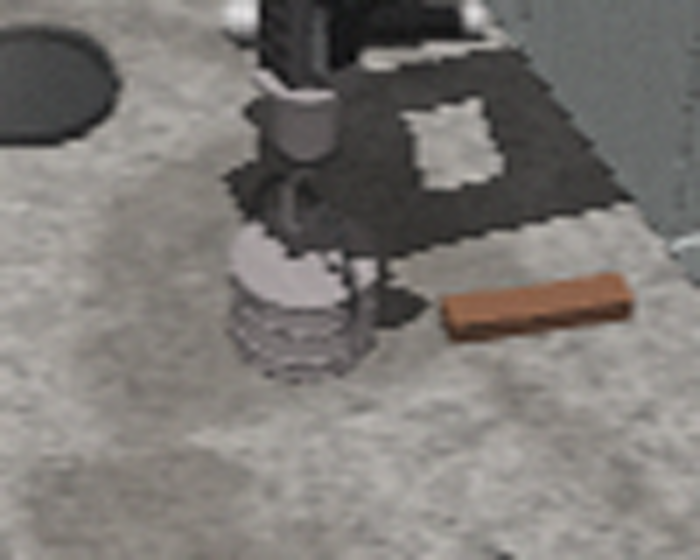

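```bash
python3 -m inch '[[1,[0,0,-0.03],[0,0,0]],[1,[0,0,-0.07],[0,0,0]],[1,[0,0,-0.11],[0,0,0]],[1,[0,0,-0.15],[0,0,0]],[1,[0,0,-0.18],[0,0,0]],[1,[0,0,-0.2],[0,0,0]],[1,[0,0,-0.22],[0,0,0]],[1,[0,0,-0.24],[0,0,0]],[1,[0,0,-0.26],[0,0,0]],[1,[0,0,-0.28],[0,0,0]],[1,[0,0,-0.3],[0,0,0]],[1,[0,0,-0.32],[0,0,0]],[1,[0,0,-0.34],[0,0,0]],[1,[0,0,-0.34],[0,0,0]]]'
cat > look.py <<'E'
import sys
from ov import *
tag=sys.argv[1]; x,y,z,yaw=map(float,sys.argv[2:6])
F=[]
s0=sense(); go(x,y,z,yaw)
i=camera_info("wrist"); p,d=snapshot("wrist"); cv2.imwrite(f"pics/{tag}w.png",p); np.savez(f"pics/{tag}w.npz",d=d,**i); F.append(sense()["force"][2])
j=camera_info("scene"); q,e=snapshot("scene"); cv2.imwrite(f"pics/{tag}s.png",q); np.savez(f"pics/{tag}s.npz",d=e,**j); F.append(sense()["force"][2])
print("Fz",F)
u,v=proj(0,[s0["tcp_pos"]-[0,0,.1]],j)[0].round().astype(int)
u=np.clip(u,50,462);v=np.clip(v,50,334)
a=cv2.resize(p[100:300,156:356],(400,400)); b=cv2.resize(q[v-50:v+50,u-50:u+50],(400,400),interpolation=cv2.INTER_CUBIC)
cv2.imwrite(f"pics/{tag}.png",np.hstack([a,b])); print("crop origin",u-50,v-50)
# lid height from wrist
C=cloud("wrist",d,i); m=(np.hypot(C[...,0]-s0["tcp_pos"][0],C[...,1]-s0["tcp_pos"][1])<.04)&(C[...,2]<.115)&(C[...,2]>.03)
Q=C[m]; 
if len(Q): print("can-ish pts z hist",np.histogram(Q[:,2],bins=np.arange(.03,.12,.005))[0].tolist())
C=cloud("scene",e,j); m=(np.hypot(C[...,0]-s0["tcp_pos"][0],C[...,1]-s0["tcp_pos"][1])<.031)&(C[...,2]<.115)&(C[...,2]>.03); Q=C[m]
if len(Q): print("scene z hist",np.histogram(Q[:,2],bins=np.arange(.03,.12,.005))[0].tolist())
E
python3 look.py a1 .4688 -.0079 .2 13.8
```

```text
t: 10.0
tcp_pos: [0.4684, -0.0078, 0.2013]
tool_rot: [-0.121, 0.993, -0.0, 0.0]
force: [0.7, -0.5, -3.6]
finger_gap: 0.343
t 10.0 tcp [ 0.4684 -0.0078  0.2013] shift [-0.0038 -0.002   0.0132] turn [-3.0e-05  2.0e-05  1.6e-04] F [ 0.73 -0.48 -3.62] gap 0.343
Fz [np.float64(-3.2370114885283097), np.float64(-3.357688134459616)]
crop origin 229 152
can-ish pts z hist [35, 8, 13, 2302, 11, 12, 18, 21, 22, 42, 88, 137, 2, 16, 0, 0, 0]
scene z hist [5, 5, 44, 137, 17, 0, 1, 3, 3, 5, 10, 9, 3, 3, 0, 3, 2]
```

View pics/a1.png

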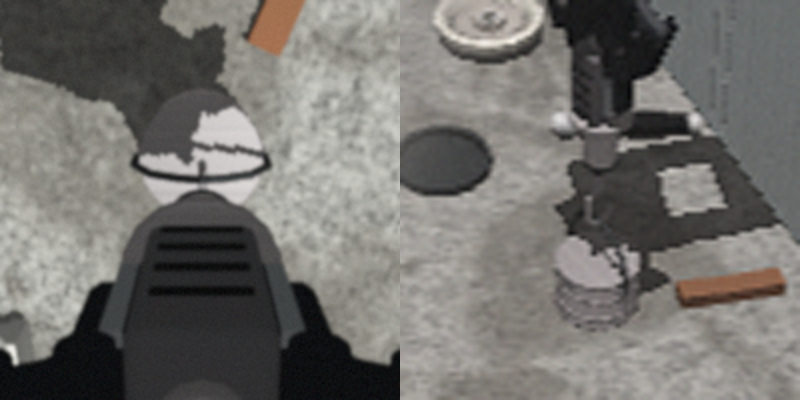

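```bash
cat > lid.py <<'E'
import sys
from ov import *
tag=sys.argv[1]
s0=sense(); i=camera_info("wrist"); p,d=snapshot("wrist"); s1=sense(); cv2.imwrite(f"pics/{tag}.png",p); np.savez(f"pics/{tag}.npz",d=d,**i)
C=cloud("wrist",d,i); m=(np.hypot(C[...,0]-s0["tcp_pos"][0],C[...,1]-s0["tcp_pos"][1])<.045)&(C[...,2]<.13)&(C[...,2]>.035); m[190:]=0
Q=C[m]; h,e=np.histogram(Q[:,2],bins=np.arange(.035,.13,.001)); k=h.argmax(); l=Q[abs(Q[:,2]-e[k])<.006]
A=np.c_[l[:,:2]-l[:,:2].mean(0),np.ones(len(l))]; c=np.linalg.lstsq(A,l[:,2],rcond=None)[0]
print("t",round(s1["t"],2),"tcp",s0["tcp_pos"].round(4),"lid z",np.median(l[:,2]).round(4),"n",len(l),"tilt deg",np.degrees(c[:2]).round(1),"Fz",s0["force"].round(2),s1["force"].round(2))
print("lid rect",cv2.minAreaRect((l[:,:2]*1000).astype(np.float32)))
h=C[(np.hypot(C[...,0]-s0["tcp_pos"][0],C[...,1]-s0["tcp_pos"][1])<.045)&(C[...,2]>np.median(l[:,2])+.012)&(C[...,2]<np.median(l[:,2])+.042)]
E
python3 lid.py b0
python3 -m inch '[[1,[0,0,-0.02],[0,0,0]],[1,[0,0,-0.04],[0,0,0]],[1,[0,0,-0.06],[0,0,0]],[1,[0,0,-0.08],[0,0,0]],[1,[0,0,-0.1],[0,0,0]],[1,[0,0,-0.12],[0,0,0]],[1,[0,0,-0.14],[0,0,0]],[1,[0,0,-0.16],[0,0,0]],[1,[0,0,-0.18],[0,0,0]],[1,[0,0,-0.19],[0,0,0]]]'
python3 lid.py b1
```

```text
t 10.15 tcp [ 0.4684 -0.0078  0.2011] lid z 0.0476 n 1952 tilt deg [0.1 0.1] Fz [ 1.06  0.33 -3.36] [ 0.4  -0.98 -4.32]
lid rect ((458.68157958984375, -10.279342651367188), (43.826725006103516, 71.84187316894531), 13.709718704223633)
t: 11.15
tcp_pos: [0.4683, -0.0077, 0.2202]
tool_rot: [-0.121, 0.993, 0.0, -0.0]
force: [0.2, -1.1, -4.3]
finger_gap: 0.342
t 11.2 tcp [ 0.4683 -0.0077  0.2202] lid z 0.0476 n 1912 tilt deg [ 0.2 -0.1] Fz [ 0.18 -1.14 -4.31] [-0.35 -0.82 -5.25]
lid rect ((461.28436279296875, -9.551433563232422), (49.01161193847656, 71.5382080078125), 13.774073600769043)
```

```bash
python3 -m inch '[[1,[0,0,-0.02],[0,0,0]],[1,[0,0,-0.04],[0,0,0]],[1,[0,0,-0.06],[0,0,0]],[1,[0,0,-0.08],[0,0,0]],[1,[0,0,-0.1],[0,0,0]],[1,[0,0,-0.11],[0,0,0]]]'
python3 lid.py b2
python3 -m inch '[[1,[0,0,-0.02],[0,0,0]],[1,[0,0,-0.04],[0,0,0]],[1,[0,0,-0.06],[0,0,0]],[1,[0,0,-0.08],[0,0,0]],[1,[0,0,-0.09],[0,0,0]]]'
python3 lid.py b3
```

```text
t: 11.8
tcp_pos: [0.4685, -0.0078, 0.2314]
tool_rot: [-0.121, 0.993, -0.0, 0.0]
force: [-0.1, -0.3, -4.3]
finger_gap: 0.345
t 11.85 tcp [ 0.4685 -0.0078  0.2314] lid z 0.0534 n 1919 tilt deg [-0.4  0.5] Fz [-0.08 -0.27 -4.33] [-0.59 -0.27 -4.33]
lid rect ((462.0334167480469, -8.895000457763672), (50.7690315246582, 71.8198471069336), 13.687950134277344)
t: 12.35
tcp_pos: [0.4685, -0.0078, 0.2404]
tool_rot: [-0.121, 0.993, -0.0, 0.0]
force: [0.1, 0.2, -5.1]
finger_gap: 0.341
t 12.4 tcp [ 0.4685 -0.0078  0.2404] lid z 0.0624 n 1918 tilt deg [-0.5  0.5] Fz [ 0.08  0.22 -5.05] [-0.03 -0.26 -4.94]
lid rect ((461.9796447753906, -8.78982925415039), (50.88189697265625, 70.93143463134766), 14.319422721862793)
```

The can hangs about 15 mm clear. Now I'll hold it still.

```bash
python3 -m inch '[[1,[0,0,0],[0,0,0]],[1,[0,0,0],[0,0,0]],[1,[0,0,0],[0,0,0]],[1,[0,0,0],[0,0,0]],[1,[0,0,0],[0,0,0]],[1,[0,0,0],[0,0,0]],[1,[0,0,0],[0,0,0]],[1,[0,0,0],[0,0,0]]]'
python3 lid.py b4
python3 -m inch '[[1,[0,0,0],[0,0,0]],[1,[0,0,0],[0,0,0]],[1,[0,0,0],[0,0,0]],[1,[0,0,0],[0,0,0]],[1,[0,0,0],[0,0,0]],[1,[0,0,0],[0,0,0]],[1,[0,0,0],[0,0,0]],[1,[0,0,0],[0,0,0]],[1,[0,0,0],[0,0,0]],[1,[0,0,0],[0,0,0]],[1,[0,0,0],[0,0,0]],[1,[0,0,0],[0,0,0]]]'
python3 lid.py b5
python3 look.py b6 .5262 -.2150 .247 13.8
python3 - <<'E'
from dish import *
x,i,p=fit("b5",(0,120,125,250),[.5262,-.215])
E
```

```text
t: 13.2
tcp_pos: [0.4684, -0.0078, 0.2401]
tool_rot: [-0.121, 0.993, -0.0, -0.0]
force: [-0.3, -0.4, -5.0]
finger_gap: 0.344
t 13.25 tcp [ 0.4684 -0.0078  0.2401] lid z 0.0617 n 1911 tilt deg [-0.4  0.5] Fz [-0.27 -0.45 -5.  ] [-0.6  -0.69 -5.37]
lid rect ((461.8875732421875, -8.571578979492188), (51.12055969238281, 71.15914154052734), 13.33946418762207)
t: 14.45
tcp_pos: [0.4684, -0.0078, 0.2401]
tool_rot: [-0.121, 0.993, -0.0, 0.0]
force: [-0.2, -0.1, -4.9]
finger_gap: 0.343
t 14.5 tcp [ 0.4684 -0.0078  0.2401] lid z 0.0617 n 1914 tilt deg [-0.5  0.5] Fz [-0.17 -0.11 -4.87] [ 0.54  0.52 -5.02]
lid rect ((461.8927917480469, -8.699203491210938), (50.95857238769531, 71.15209197998047), 13.825094223022461)
t 14.5 tcp [ 0.4684 -0.0078  0.2401] shift [-0.0656 -2.1502 -0.0689] turn [-0.0e+00 -1.0e-05  1.4e-04] F [ 0.54  0.52 -5.02] gap 0.346
Fz [np.float64(-4.826326711082825), np.float64(-5.623681551907591)]
crop origin 229 142
can-ish pts z hist [19, 13, 11, 26, 7, 40, 2084, 7, 10, 17, 18, 23, 46, 79, 94, 2, 13]
scene z hist [5, 2, 7, 3, 3, 73, 120, 2, 0, 1, 1, 5, 4, 12, 6, 3, 4]
b5 [ 0.525  -0.2138] px rms 2.4568636262576247
```

View pics/b5.png

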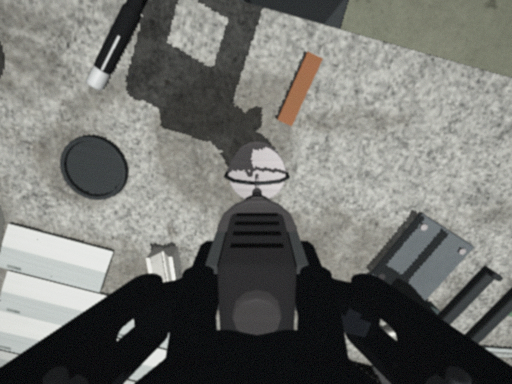

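View pics/b6.png

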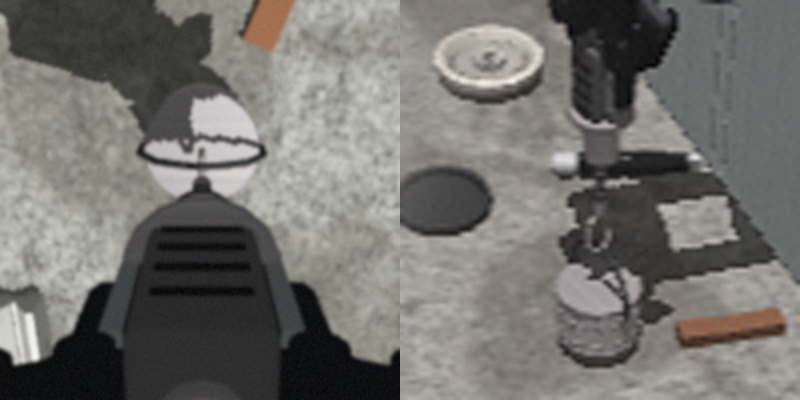

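```bash
python3 -m inch '[[1,[0,0,-0.01],[0,0,0]],[1,[0,0,-0.03],[0,0,0]],[1,[0,0,-0.05],[0,0,0]],[1,[0,0,-0.07],[0,0,0]],[1,[0,-0.01,-0.08],[0,0,0]],[1,[0,-0.03,-0.08],[0,0,0]],[1,[0,-0.06,-0.08],[0,0,0]],[1,[0,-0.1,-0.08],[0,0,0]],[1,[0,-0.15,-0.08],[0,0,0]],[1,[0,-0.21,-0.08],[0,0,0]],[1,[0,-0.27,-0.08],[0,0,0]],[1,[0,-0.33,-0.08],[0,0,0]],[1,[0,-0.39,-0.08],[0,0,0]],[1,[0,-0.45,-0.08],[0,0,0]],[1,[-0.005,-0.51,-0.08],[0,0,0]],[1,[-0.01,-0.57,-0.08],[0,0,0]],[1,[-0.015,-0.63,-0.08],[0,0,0]],[1,[-0.02,-0.69,-0.08],[0,0,0]],[1,[-0.025,-0.75,-0.08],[0,0,0]],[1,[-0.03,-0.81,-0.08],[0,0,0]]]'
python3 -m inch '[[1,[0,-0.06,0],[0,0,0]],[1,[0,-0.12,0],[0,0,0]],[1,[0,-0.18,0],[0,0,0]],[1,[0,-0.23,0],[0,0,0]],[1,[0,-0.27,0],[0,0,0]],[1,[0,-0.3,0],[0,0,0]],[1,[0,-0.32,0],[0,0,0]],[1,[0,-0.33,0],[0,0,0]],[1,[0,-0.33,0],[0,0,0]],[1,[0,-0.33,0],[0,0,0]],[1,[0,-0.33,0],[0,0,0]],[1,[0,-0.33,0],[0,0,0]]]'
python3 lid.py c1; python3 look.py c2 .5262 -.2150 .247 13.8
```

```text
t: 16.6
tcp_pos: [0.4908, -0.0862, 0.2481]
tool_rot: [-0.121, 0.993, 0.0, -0.0]
force: [0.2, -0.9, -5.0]
finger_gap: 0.344
t: 17.8
tcp_pos: [0.4985, -0.1176, 0.2481]
tool_rot: [-0.121, 0.993, 0.0, -0.0]
force: [-0.4, 0.2, -4.5]
finger_gap: 0.343
t 17.85 tcp [ 0.4985 -0.1176  0.2481] lid z 0.0697 n 1917 tilt deg [-0.5  0.6] Fz [-0.42  0.22 -4.49] [-0.48 -0.54 -4.95]
lid rect ((492.0517883300781, -118.62688446044922), (50.98278045654297, 71.02885437011719), 13.898310661315918)
t 17.85 tcp [ 0.4985 -0.1176  0.2481] shift [-0.0354 -1.0116  0.011 ] turn [ 1.0e-05 -1.0e-05  1.6e-04] F [-0.48 -0.54 -4.95] gap 0.346
Fz [np.float64(-4.89436088024693), np.float64(-5.496342422281669)]
crop origin 206 122
can-ish pts z hist [13, 34, 16, 12, 31, 8, 10, 1384, 733, 8, 14, 18, 19, 21, 63, 123, 28]
scene z hist [3, 4, 4, 2, 3, 6, 2, 118, 50, 1, 0, 1, 3, 3, 7, 12, 3]
```

View pics/c1.png

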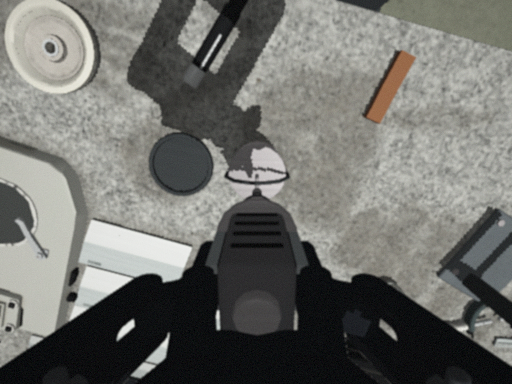

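View pics/c2.png

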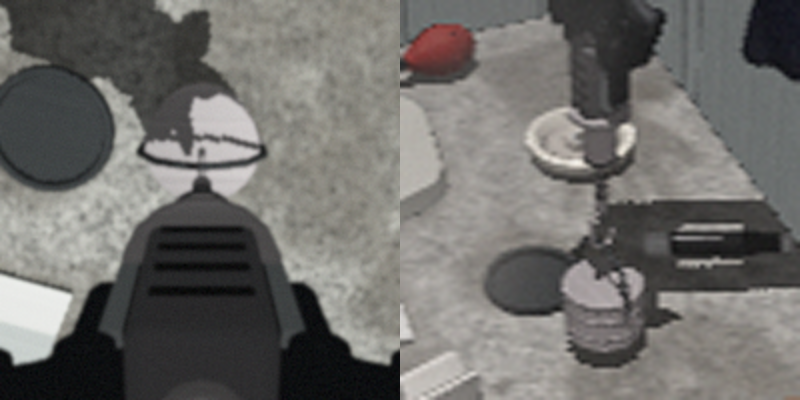

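```bash
cat > rel.py <<'E'
import sys
from ov import *
from scipy.optimize import least_squares
tag=sys.argv[1]; box=tuple(map(int,sys.argv[2:6]))
f=np.load(f"pics/{tag}.npz"); i={k:f[k] for k in("K","origin","orientation")}; C=cloud("wrist",f["d"],i); p=cv2.imread(f"pics/{tag}.png")
def cfit(P,r,x0):
    return least_squares(lambda c:np.hypot(P[:,0]-c[0],P[:,1]-c[1])-r,x0,loss="soft_l1",f_scale=.001).x
def bound(mask,z,sub=None):  # contour pixels (subpixel no) -> ray intersect plane z
    c=max(cv2.findContours(mask.astype(np.uint8),cv2.RETR_EXTERNAL,cv2.CHAIN_APPROX_NONE)[0],key=cv2.contourArea).reshape(-1,2)
    return c
def onplane(uv,z):
    K=i["K"]; r=np.c_[(uv[:,0]-K[0,2])/K[0,0],(uv[:,1]-K[1,2])/K[1,1],np.ones(len(uv))]@R.from_quat(i["orientation"]).as_matrix().T
    s=(z-i["origin"][2])/r[:,2]; return i["origin"]+r*s[:,None]
# dish: dark outline -> plane z=10mm
u0,v0,u1,v1=box; g=cv2.GaussianBlur(cv2.resize(p[v0:v1,u0:u1].max(2),None,fx=4,fy=4,interpolation=cv2.INTER_CUBIC),(0,0),2)
c=bound(g<90,0); uv=(c+.5)/4-.5+[u0,v0]; P=onplane(uv,.010)
x0=P[:,:2].mean(0); x=least_squares(lambda c:np.hypot(P[:,0]-c[0],P[:,1]-c[1])-c[2],[*x0,.044],loss="soft_l1",f_scale=.001)
print("dish z10 free r",x.x.round(4),"fixed",cfit(P,.044,x0).round(4))
m=(np.hypot(C[...,0]-x.x[0],C[...,1]-x.x[1])<.06)&(C[...,2]>.006)&(C[...,2]<.014); Q=C[m]; print("rim depth",len(Q),cv2.minEnclosingCircle((Q[:,:2]*1000).astype(np.float32)))
s=sense(); t=s["tcp_pos"]
m=(np.hypot(C[...,0]-t[0],C[...,1]-t[1])<.05)&(C[...,2]<.1)&(C[...,2]>.04); m[195:]=0
h,e=np.histogram(C[m][:,2],bins=np.arange(.04,.1,.001)); z=np.median(C[m][abs(C[m][:,2]-e[h.argmax()])<.004][:,2])
mm=m&(abs(C[...,2]-z)<.006)
c=bound(mm,0); c=c[c[:,1]<178]; P=onplane(c.astype(float),z); 
# upper arc only
q=cfit(P,.0335,t[:2]-[.004,.001]); print("lid z",z.round(4),"can centre",q.round(4),"tcp",t.round(4),"free",least_squares(lambda c:np.hypot(P[:,0]-c[0],P[:,1]-c[1])-c[2],[*q,.033],loss="soft_l1",f_scale=.001).x.round(4))
overlay(p,i,x.x[0],x.x[1],0,0,[circ(44,10),circ(37,10)],box,3,f"pics/{tag}_d.png")
overlay(p,i,q[0],q[1],z,13.8,[circ(33,0),[[0,-34.5,0],[0,-34.5,6],[0,0,39],[0,34.5,6]]],(210,120,300,200),4,f"pics/{tag}_c.png")
E
python3 rel.py c1 135 115 230 205
```

```text
dish z10 free r [ 0.5104 -0.2092  0.0527] fixed [ 0.5104 -0.2093]
rim depth 842 ((525.72607421875, -216.19093322753906), 43.09803771972656)
lid z 0.0697 can centre [ 0.5    -0.1165] tcp [ 0.4986 -0.1177  0.2481] free [ 0.4966 -0.1175  0.0308]
```

View pics/c1_d.png

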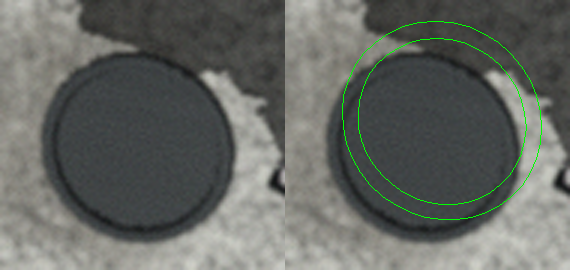

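View pics/c1_c.png

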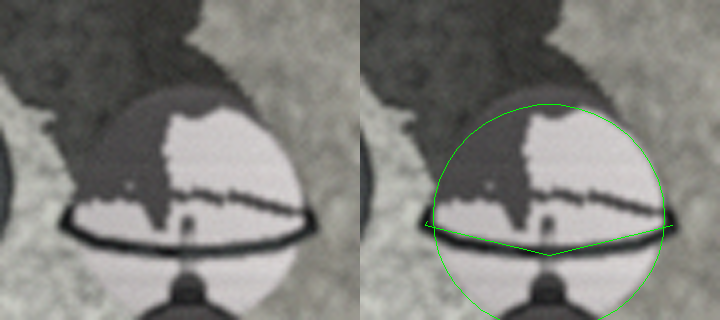

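```bash
python3 - <<'E'
from ov import *
f=np.load("pics/c1.npz"); i={k:f[k] for k in("K","origin","orientation")}; p=cv2.imread("pics/c1.png"); C=cloud("wrist",f["d"],i)
D=[circ(44,10),circ(37,10),circ(37,3)]
overlay(p,i,.526,-.216,0,0,D,(140,120,230,205),4,"pics/d1.png")
m=(np.hypot(C[...,0]-.526,C[...,1]+.216)<.06)&(C[...,2]>.006)&(C[...,2]<.014); Q=C[m][:,:2]
from scipy.optimize import least_squares
print(Q.min(0),Q.max(0),(Q.min(0)+Q.max(0))/2)
r=np.hypot(Q[:,0]-.526,Q[:,1]+.216); Q=Q[r>.03]
print(least_squares(lambda c:np.hypot(Q[:,0]-c[0],Q[:,1]-c[1])-c[2],[.526,-.216,.04],loss="soft_l1",f_scale=.002).x)
E
```

```text
[ 0.48279214 -0.25897376] [ 0.56794695 -0.17344316] [ 0.52536954 -0.21620846]
[ 0.52526915 -0.21594991  0.03988488]
```

View pics/d1.png

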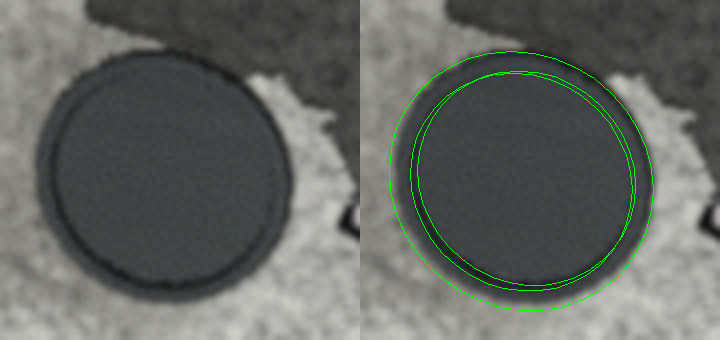

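```bash
python3 -c "
from h import *
go(.5236,-.2166,.248,13.8)"
```

```text
t 17.95 tcp [ 0.4986 -0.1177  0.2481] shift [-0.0062 -1.0204  0.0013] turn [-0.       0.       0.00016] F [-0.85  0.05 -5.5 ] gap 0.346
```

```bash
python3 -m inch '[[1,[0,-0.01,0],[0,0,0]],[1,[0,-0.03,0],[0,0,0]],[1,[0,-0.06,0],[0,0,0]],[1,[0,-0.1,0],[0,0,0]],[1,[0,-0.15,0],[0,0,0]],[1,[0,-0.21,0],[0,0,0]],[1,[-0.001,-0.27,0],[0,0,0]],[1,[-0.002,-0.33,0],[0,0,0]],[1,[-0.003,-0.39,0],[0,0,0]],[1,[-0.004,-0.45,0],[0,0,0]],[1,[-0.005,-0.51,0],[0,0,0]],[1,[-0.006,-0.57,0],[0,0,0]],[1,[-0.006,-0.63,0],[0,0,0]],[1,[-0.006,-0.69,0],[0,0,0]],[1,[-0.006,-0.75,0],[0,0,0]],[1,[-0.006,-0.81,0],[0,0,0]]]'
python3 -m inch '[[1,[0,-0.06,0],[0,0,0]],[1,[0,-0.11,0],[0,0,0]],[1,[0,-0.15,0],[0,0,0]],[1,[0,-0.18,0],[0,0,0]],[1,[0,-0.2,0],[0,0,0]],[1,[0,-0.21,0],[0,0,0]],[1,[0,-0.21,0],[0,0,0]],[1,[0,-0.21,0],[0,0,0]],[1,[0,-0.21,0],[0,0,0]],[1,[0,-0.21,0],[0,0,0]],[1,[0,-0.21,0],[0,0,0]]]'
python3 lid.py e1; python3 look.py e2 .5236 -.2166 .247 13.8
python3 - <<'E'
from ov import *
f=np.load("pics/e1.npz"); i={k:f[k] for k in("K","origin","orientation")}; p=cv2.imread("pics/e1.png")
t=sense()["tcp_pos"]
D=[circ(43,10),circ(37,10)]; c=circ(33,70)+[(t[0]+.0011-.5247)*1e3,(t[1]+.0009+.2157)*1e3,0]; b=c-[0,0,49]
overlay(p,i,.5247,-.2157,0,0,D+[c,b],(205,120,305,200),4,"pics/e3.png")
f=np.load("pics/e2s.npz"); i={k:f[k] for k in("K","origin","orientation")}; p=cv2.imread("pics/e2s.png")
overlay(p,i,.5247,-.2157,0,0,D+[c,b],(200,140,280,220),5,"pics/e4.png")
E
```

```text
t: 19.55
tcp_pos: [0.5187, -0.1967, 0.2481]
tool_rot: [-0.121, 0.993, 0.0, -0.0]
force: [-0.2, -0.7, -5.5]
finger_gap: 0.343
t: 20.65
tcp_pos: [0.5236, -0.2166, 0.2482]
tool_rot: [-0.121, 0.993, -0.0, 0.0]
force: [-0.4, -0.1, -4.1]
finger_gap: 0.341
t 20.7 tcp [ 0.5236 -0.2166  0.2482] lid z 0.0697 n 1911 tilt deg [-0.5  0.7] Fz [-0.43 -0.08 -4.07] [-0.01  0.48 -4.95]
lid rect ((517.0540771484375, -217.32327270507812), (50.937076568603516, 70.98890686035156), 14.083061218261719)
t 20.7 tcp [ 0.5236 -0.2166  0.2481] shift [-0.0003 -0.0003  0.0111] turn [ 0.0e+00 -1.0e-05  1.6e-04] F [-0.01  0.48 -4.95] gap 0.347
Fz [np.float64(-5.7914572978876295), np.float64(-4.62923331044919)]
crop origin 188 107
can-ish pts z hist [21, 33, 17, 6, 28, 8, 9, 1423, 692, 8, 14, 18, 19, 21, 61, 128, 27]
scene z hist [1, 6, 2, 4, 3, 4, 8, 109, 36, 1, 0, 3, 2, 5, 2, 9, 6]
```

View pics/e3.png

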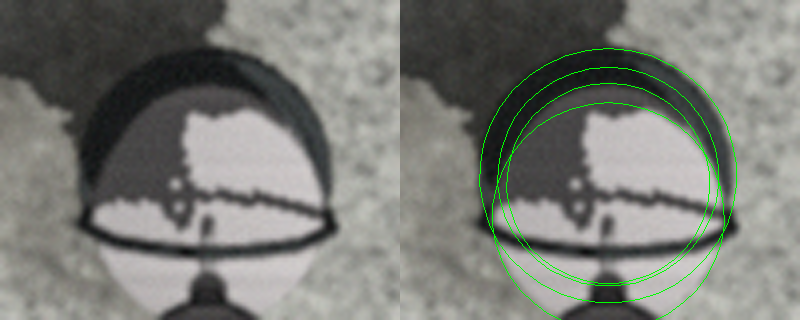

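View pics/e4.png

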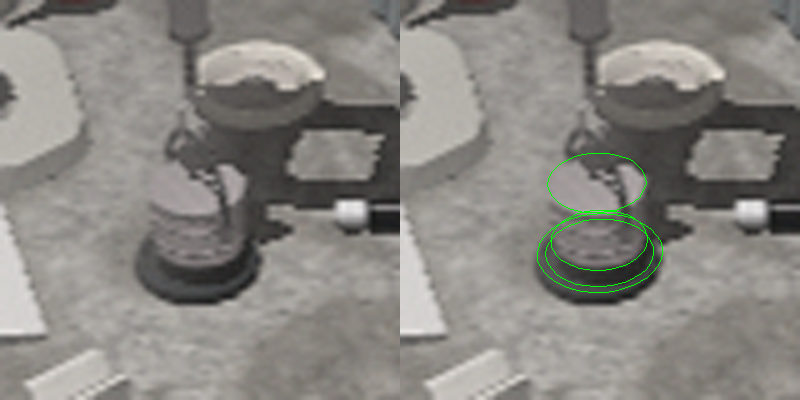

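```bash
python3 -m inch '[[1,[0.002,-0.002,0.01],[0,0,0]],[1,[0.004,-0.004,0.03],[0,0,0]],[1,[0.005,-0.005,0.05],[0,0,0]],[1,[0.005,-0.005,0.07],[0,0,0]],[1,[0.005,-0.005,0.085],[0,0,0]],[1,[0.005,-0.005,0.1],[0,0,0]],[1,[0.005,-0.005,0.11],[0,0,0]],[1,[0.005,-0.005,0.12],[0,0,0]],[1,[0.005,-0.005,0.125],[0,0,0]],[1,[0.005,-0.005,0.13],[0,0,0]],[1,[0.005,-0.005,0.13],[0,0,0]],[1,[0.005,-0.005,0.13],[0,0,0]]]'
python3 lid.py f1; python3 look.py f2 .5236 -.2166 .17 13.8
```

```text
t: 22.0
tcp_pos: [0.5232, -0.2173, 0.2352]
tool_rot: [-0.121, 0.993, -0.0, 0.0]
force: [-0.1, -0.1, -5.0]
finger_gap: 0.344
t 22.05 tcp [ 0.5232 -0.2173  0.2352] lid z 0.0566 n 1911 tilt deg [-0.2  0.5] Fz [-0.09 -0.14 -4.99] [-0.46  0.01 -4.76]
lid rect ((516.79833984375, -218.04881286621094), (51.000431060791016, 71.11966705322266), 13.509353637695312)
t 22.05 tcp [ 0.5233 -0.2173  0.2352] shift [-0.0049  0.0058  0.6517] turn [-2.0e-05  1.0e-05  1.4e-04] F [-0.46  0.01 -4.76] gap 0.342
Fz [np.float64(-5.234970989491306), np.float64(-5.0725102758925535)]
crop origin 188 110
can-ish pts z hist [15, 13, 23, 8, 40, 2074, 6, 9, 18, 22, 18, 45, 84, 94, 0, 13, 0]
scene z hist [4, 2, 5, 3, 48, 93, 0, 0, 2, 3, 3, 4, 6, 9, 1, 4, 1]
```

View pics/f2.png

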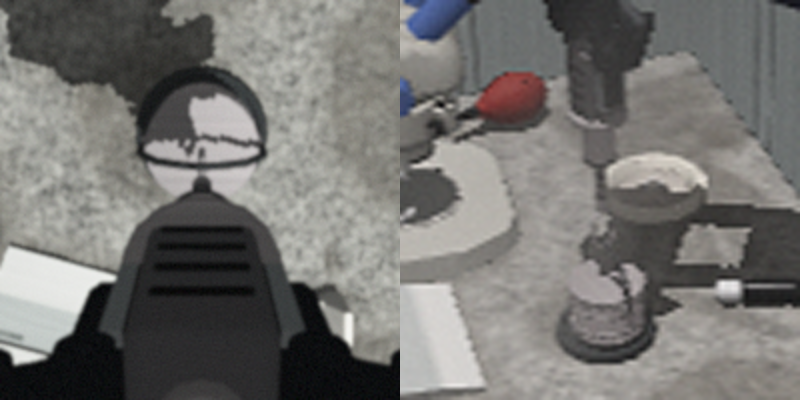

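```bash
python3 -m inch '[[1,[0,0,0.01],[0,0,0]],[1,[0,0,0.02],[0,0,0]],[1,[0,0,0.03],[0,0,0]],[1,[0,0,0.04],[0,0,0]],[1,[0,0,0.05],[0,0,0]],[1,[0,0,0.06],[0,0,0]],[1,[0,0,0.07],[0,0,0]],[1,[0,0,0.085],[0,0,0]],[1,[0,0,0.1],[0,0,0]],[1,[0,0,0.12],[0,0,0]]]'
python3 lid.py g1; python3 look.py g2 .5236 -.2166 .17 13.8
```

```text
t: 23.15
tcp_pos: [0.5232, -0.2173, 0.2231]
tool_rot: [-0.121, 0.993, -0.0, 0.0]
force: [0.3, 0.6, -3.9]
finger_gap: 0.344
t 23.2 tcp [ 0.5232 -0.2173  0.2231] lid z 0.051 n 1924 tilt deg [-0.4  0.4] Fz [ 0.32  0.63 -3.92] [-1.02  0.48 -4.48]
lid rect ((515.96435546875, -218.2487335205078), (48.88803482055664, 71.1656494140625), 14.255643844604492)
t 23.2 tcp [ 0.523  -0.2171  0.2227] shift [-0.007   0.0035  0.5268] turn [ 8.0e-05 -7.0e-05  1.5e-04] F [-1.02  0.48 -4.48] gap 0.341
Fz [np.float64(-4.801162518370157), np.float64(-4.2540109210059285)]
crop origin 189 113
can-ish pts z hist [25, 12, 14, 244, 1931, 7, 11, 20, 18, 19, 61, 98, 73, 0, 14, 0, 0]
scene z hist [3, 5, 3, 79, 65, 2, 1, 2, 1, 2, 5, 8, 5, 6, 1, 3, 3]
```

View pics/g2.png

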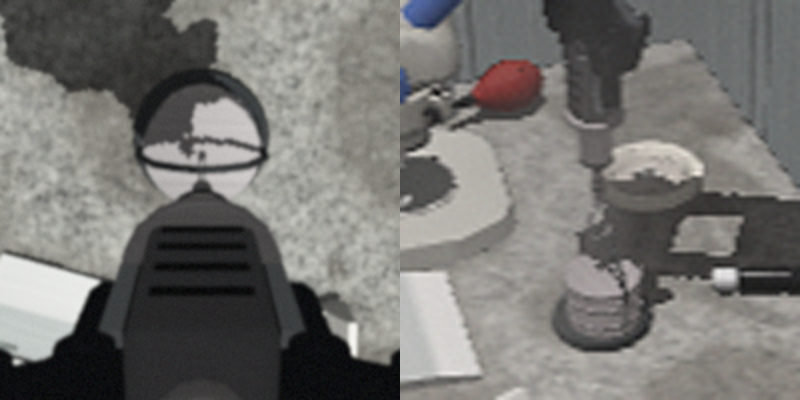

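```bash
python3 -m inch '[[1,[0,0,0.02],[0,0,0]],[1,[0,0,0.045],[0,0,0]],[1,[0,0,0.07],[0,0,0]],[1,[0,0,0.1],[0,0,0]],[1,[0,0,0.13],[0,0,0]],[1,[0,0,0.16],[0,0,0]],[1,[0,0,0.19],[0,0,0]],[1,[0,0,0.22],[0,0,0]],[1,[0,0,0.25],[0,0,0]],[1,[0,0,0.28],[0,0,0]],[1,[0,0,0.31],[0,0,0]],[1,[0,0,0.34],[0,0,0]],[1,[0,0,0.37],[0,0,0]],[1,[0,0,0.4],[0,0,0]],[1,[0,0,0.43],[0,0,0]],[1,[0,0,0.46],[0,0,0]],[1,[0,0,0.49],[0,0,0]],[1,[0,0,0.51],[0,0,0]],[1,[0,0,0.53],[0,0,0]],[1,[0,0,0.53],[0,0,0]]]'
python3 lid.py h1; python3 look.py h2 .5236 -.2166 .17 13.8
```

```text
t: 25.3
tcp_pos: [0.5231, -0.2172, 0.1698]
tool_rot: [-0.121, 0.993, 0.0, -0.0]
force: [0.5, 0.8, -1.7]
finger_gap: 0.344
t 25.35 tcp [ 0.5231 -0.2172  0.1698] lid z 0.0506 n 2088 tilt deg [0.1 0.1] Fz [ 0.53  0.76 -1.69] [ 0.52 -0.36 -1.47]
lid rect ((508.34539794921875, -220.0946502685547), (34.424835205078125, 71.5815200805664), 13.552263259887695)
t 25.35 tcp [ 0.5232 -0.2172  0.17  ] shift [-0.0059  0.0052 -0.0003] turn [ 3.0e-05 -3.0e-05  1.3e-04] F [ 0.52 -0.36 -1.47] gap 0.342
Fz [np.float64(-0.8458625874701468), np.float64(-1.6917013045342617)]
crop origin 189 126
can-ish pts z hist [49, 23, 19, 452, 2119, 12, 17, 51, 34, 30, 97, 84, 0, 0, 0, 0, 11]
scene z hist [4, 2, 3, 86, 54, 0, 3, 3, 7, 6, 3, 7, 6, 3, 2, 3, 3]
```

View pics/h2.png

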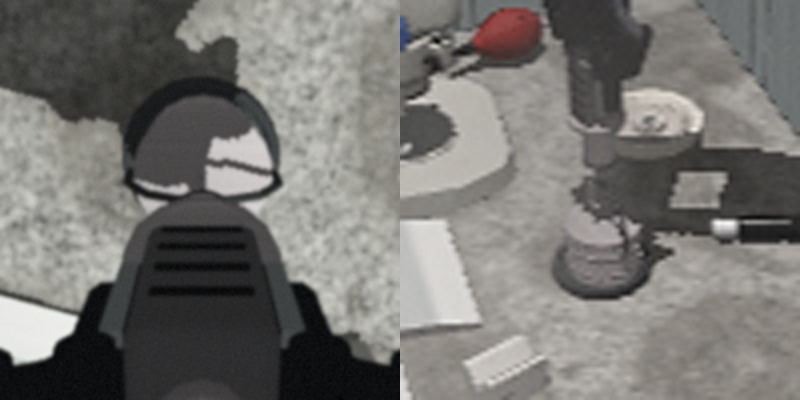

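```bash
python3 -m inch '[[1,[-0.03,0,0],[0,0,0]],[1,[-0.08,0,0],[0,0,0]],[1,[-0.14,0,0],[0,0,0]],[1,[-0.21,0,0],[0,0,0]],[1,[-0.29,0,0],[0,0,0]],[1,[-0.38,0,0],[0,0,0]],[1,[-0.47,0,0],[0,0,0]],[1,[-0.55,0,0],[0,0,0]],[1,[-0.6,0,0],[0,0,0]],[1,[-0.6,0,0],[0,0,0]]]'
python3 lid.py k1
```

```text
t: 26.45
tcp_pos: [0.5823, -0.2027, 0.1701]
tool_rot: [-0.121, 0.993, -0.0, 0.0]
force: [-0.3, 0.3, -1.8]
finger_gap: 0.342
t 26.5 tcp [ 0.5823 -0.2027  0.1701] lid z 0.0506 n 693 tilt deg [-0.3 -0.4] Fz [-0.28  0.29 -1.82] [ 0.1  -0.67 -0.49]
lid rect ((546.7833251953125, -211.02635192871094), (16.609712600708008, 46.19388961791992), 15.009855270385742)
```

View pics/k1.png

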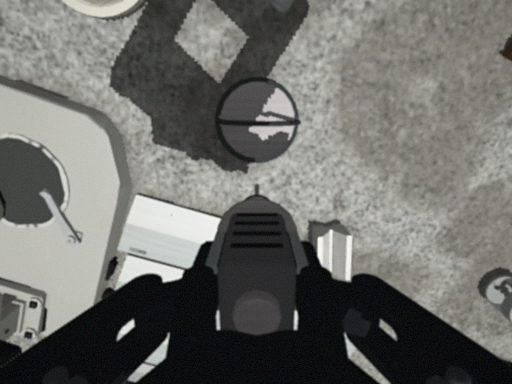

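```bash
python3 -m inch '[[1,[-0.02,0,-0.1],[0,0,0]],[1,[-0.02,0,-0.3],[0,0,0]],[1,[-0.02,0,-0.55],[0,0,0]],[1,[-0.02,0,-0.75],[0,0,0]],[1,[-0.02,0,-0.85],[0,0,0]],[1,[-0.02,0,-0.85],[0,0,0]]]'
python3 -c "
from h import *
go(.5412,.2642,.2545,-17.8)"
```

```text
t: 27.1
tcp_pos: [0.5841, -0.203, 0.2573]
tool_rot: [-0.12, 0.993, -0.001, 0.002]
force: [-0.2, 0.8, -1.8]
finger_gap: 0.345
t 27.1 tcp [ 0.5841 -0.203   0.2573] shift [-0.7004  4.6388  0.0168] turn [-0.00031  0.00059  0.08788] F [-0.19  0.76 -1.77] gap 0.345
```

```bash
python3 -m inch '[[1,[-0.02,0.15,0],[0,0,0]],[1,[-0.06,0.4,0],[0,0,0]],[1,[-0.11,0.7,0],[0,0,0]],[1,[-0.15,1,0],[0,0,0]]]'
python3 -m inch '[[1,[-0.05,0.33,0],[0,0,0]],[1,[-0.1,0.66,0],[0,0,0]],[1,[-0.15,1,0],[0,0,0]]]'
python3 -m inch '[[1,[-0.05,0.33,0],[0,0,0]],[1,[-0.1,0.66,0],[0,0,0]],[1,[-0.15,1,0],[0,0,0]]]'
python3 -m inch '[[1,[-0.05,0.33,0],[0,0,0]],[1,[-0.1,0.66,0],[0,0,0]],[1,[-0.14,0.9,0],[0,0,0]],[1,[-0.15,1,0],[0,0,0]]]'
python3 -m inch '[[1,[-0.03,0.2,0],[0,0,0.02]],[1,[-0.06,0.4,0],[0,0,0.04]],[1,[-0.08,0.55,0],[0,0,0.06]],[1,[-0.1,0.64,0],[0,0,0.08]],[1,[-0.1,0.64,0],[0,0,0.088]],[1,[-0.1,0.64,0],[0,0,0.088]],[1,[-0.1,0.64,0],[0,0,0.088]]]'
cat > st.py <<'E'
import sys
from ov import *
tag=sys.argv[1]; go(.5412,.2642,.2545,-17.8)
i=camera_info("wrist"); p,d=snapshot("wrist"); cv2.imwrite(f"pics/{tag}.png",p); np.savez(f"pics/{tag}.npz",d=d,**i)
s=sense(); Rt=R.from_quat(s["tool_rot"])
overlay(p,i,.5418,.2644,.12,-17.8,[rect(4,22.5,86,13,0),rect(4,-22.5,86,13,0)],(195,100,315,230),3,f"pics/{tag}o.png")
go(.5412,.2642,.2545,-17.8)
E
python3 st.py m1
```

```text
t: 27.5
tcp_pos: [0.5725, -0.0994, 0.2533]
tool_rot: [-0.12, 0.993, 0.001, -0.002]
force: [0.1, 0.6, -1.9]
finger_gap: 0.346
t: 27.8
tcp_pos: [0.5628, 0.0014, 0.2535]
tool_rot: [-0.121, 0.993, 0.001, -0.002]
force: [0.8, 0.6, -1.2]
finger_gap: 0.341
t: 28.1
tcp_pos: [0.5532, 0.1018, 0.2535]
tool_rot: [-0.121, 0.993, 0.0, -0.002]
force: [0.2, -0.0, -2.2]
finger_gap: 0.345
t: 28.5
tcp_pos: [0.5436, 0.2031, 0.2536]
tool_rot: [-0.122, 0.993, 0.0, -0.002]
force: [0.2, -0.4, -1.7]
finger_gap: 0.344
t: 29.2
tcp_pos: [0.5397, 0.2643, 0.2544]
tool_rot: [0.155, 0.988, -0.001, -0.001]
force: [-0.8, -0.1, -2.1]
finger_gap: 0.346
t 29.2 tcp [0.5397 0.2643 0.2544] shift [-0.0151  0.0033 -0.0015] turn [-2.0e-04 -2.3e-04  4.0e-05] F [-0.78 -0.12 -2.12] gap 0.346
t 29.25 tcp [0.5399 0.2643 0.2545] shift [-0.0129  0.0031  0.0002] turn [-1.5e-04 -1.8e-04 -2.0e-05] F [-0.27  0.11 -1.94] gap 0.341
```

View pics/m1o.png

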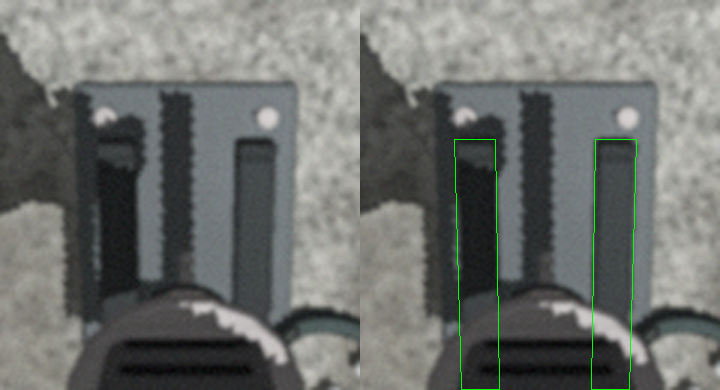

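```bash
python3 -m inch '[[1,[-0.013,0.003,0],[0,0,0]],[1,[-0.013,0.003,0.1],[0,0,0]],[1,[-0.013,0.003,0.25],[0,0,0]],[1,[-0.013,0.003,0.42],[0,0,0]],[1,[-0.013,0.003,0.58],[0,0,0]],[1,[-0.013,0.003,0.68],[0,0,0]],[1,[-0.013,0.003,0.7],[0,0,0]],[1,[-0.013,0.003,0.7],[0,0,0]],[1,[-0.013,0.003,0.7],[0,0,0]]]'
python3 st.py m2; python3 -c "
from h import *
go(.5412,.2642,.1355,-17.8)"
```

```text
t: 30.15
tcp_pos: [0.5423, 0.2649, 0.1858]
tool_rot: [0.155, 0.988, 0.0, 0.001]
force: [-0.4, 0.9, -2.3]
finger_gap: 0.342
t 30.15 tcp [0.5423 0.2649 0.1858] shift [ 0.0072 -0.0093 -0.6871] turn [ 1.4e-04  2.1e-04 -8.0e-05] F [-0.4   0.88 -2.25] gap 0.342
t 30.2 tcp [0.5423 0.2649 0.1859] shift [ 0.0069 -0.0095 -0.6855] turn [ 1.6e-04  2.4e-04 -8.0e-05] F [ 0.4  -0.75 -1.34] gap 0.342
t 30.2 tcp [0.5423 0.2649 0.1859] shift [ 0.0087 -0.0106  0.5045] turn [ 1.6e-04  2.4e-04 -8.0e-05] F [ 0.4  -0.75 -1.34] gap 0.342
```

View pics/m2o.png

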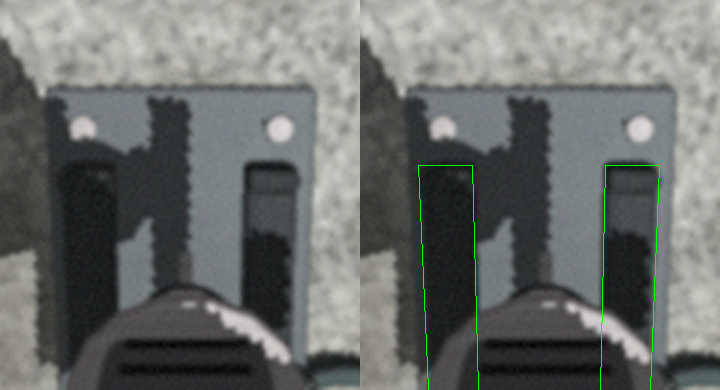

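```bash
python3 -m inch '[[1,[0.006,-0.008,0.03],[0,0,0]],[1,[0.006,-0.008,0.03],[0,0,0]],[1,[0.006,-0.008,0.03],[0,0,0]],[1,[0.006,-0.008,0.03],[0,0,0]]]'
python3 -c "
from h import *
go(.5411,.2642,.1355,-17.8)"
```

```text
t: 30.6
tcp_pos: [0.5409, 0.2642, 0.1822]
tool_rot: [0.155, 0.988, 0.0, 0.0]
force: [-0.0, -0.0, -0.9]
finger_gap: 0.343
t 30.6 tcp [0.5409 0.2642 0.1822] shift [-0.0019  0.0007  0.4674] turn [ 2.e-05  4.e-05 -8.e-05] F [-0.04 -0.04 -0.9 ] gap 0.343
```

Pose matches the pickup pose. Lowering slowly into the fork.

```bash
python3 -m inch '[[1,[0,0,0.04],[0,0,0]],[1,[0,0,0.09],[0,0,0]],[1,[0,0,0.14],[0,0,0]],[1,[0,0,0.19],[0,0,0]],[1,[0,0,0.24],[0,0,0]],[1,[0,0,0.29],[0,0,0]],[1,[0,0,0.34],[0,0,0]],[1,[0,0,0.38],[0,0,0]],[1,[0,0,0.41],[0,0,0]],[1,[0,0,0.43],[0,0,0]],[1,[0,0,0.44],[0,0,0]],[1,[0,0,0.445],[0,0,0]],[1,[0,0,0.445],[0,0,0]]]'
python3 -c "
from h import *
go(.5411,.2642,.1355,-17.8)"
```

```text
t: 31.9
tcp_pos: [0.5409, 0.2642, 0.1377]
tool_rot: [0.155, 0.988, 0.0, 0.0]
force: [0.2, -0.1, -1.3]
finger_gap: 0.345
t 31.9 tcp [0.5409 0.2642 0.1377] shift [-0.0021  0.0005  0.022 ] turn [ 2.e-05  3.e-05 -8.e-05] F [ 0.21 -0.14 -1.31] gap 0.345
```

```bash
python3 -m inch '[[1,[0,0,0.006],[0,0,0]],[1,[0,0,0.012],[0,0,0]],[1,[0,0,0.016],[0,0,0]],[1,[0,0,0.02],[0,0,0]],[1,[0,0,0.022],[0,0,0]],[1,[0,0,0.022],[0,0,0]]]'
python3 look.py n1 .5411 .2642 .1355 -17.8
```

```text
t: 32.5
tcp_pos: [0.5408, 0.2642, 0.1356]
tool_rot: [0.155, 0.988, 0.0, 0.0]
force: [-0.6, 0.4, 0.2]
finger_gap: 0.346
t 32.5 tcp [0.5408 0.2642 0.1356] shift [-0.0026  0.0011  0.0006] turn [ 1.e-05  1.e-05 -8.e-05] F [-0.63  0.37  0.25] gap 0.346
Fz [np.float64(-0.9188782156496416), np.float64(-1.1382924453887173)]
crop origin 243 240
can-ish pts z hist [20, 8, 0, 16, 0, 0, 0, 0, 0, 2, 57, 0, 0, 0, 0, 0, 46]
scene z hist [6, 6, 4, 3, 2, 2, 4, 3, 0, 5, 12, 8, 0, 0, 0, 4, 11]
```

View pics/n1.png

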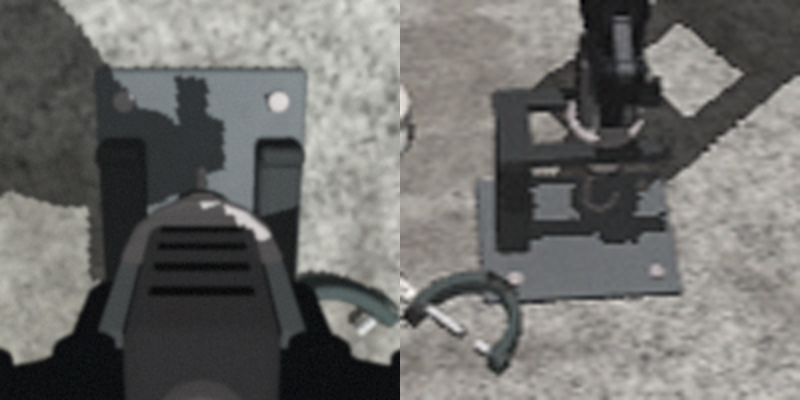

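```bash
python3 -m inch '[[1,[0,0,0.004],[0,0,0]],[1,[0,0,0.008],[0,0,0]],[1,[0,0,0.008],[0,0,0]],[1,[0,0,0.008],[0,0,0]]]'
python3 -m inch '[[1,[0,0,0],[0,0,0]],[1,[0,0,0],[0,0,0]]]'
python3 -c "
from h import *
go(.5411,.2642,.1355,-17.8)"
```

```text
t: 33.0
tcp_pos: [0.5409, 0.2642, 0.1355]
tool_rot: [0.155, 0.988, 0.0, 0.0]
force: [-1.8, -1.0, 5.4]
finger_gap: 0.344
t: 33.2
tcp_pos: [0.5409, 0.2642, 0.1355]
tool_rot: [0.155, 0.988, 0.0, 0.0]
force: [-2.1, -0.4, 4.9]
finger_gap: 0.347
t 33.2 tcp [0.5409 0.2642 0.1355] shift [-0.0021  0.0011  0.0001] turn [ 3.e-05  7.e-05 -8.e-05] F [-2.12 -0.44  4.88] gap 0.347
```

```bash
python3 -m inch '[[1,[0,0,-0.005],[0,0,0]],[1,[0,0,-0.005],[0,0,0]],[0.3,[0,0,-0.005],[0,0,0]],[0.25,[0,0,-0.005],[0,0,0]],[0.2,[0,0,-0.005],[0,0,0]],[0.1,[0,0,-0.005],[0,0,0]],[0,[0,0,-0.005],[0,0,0]],[-0.3,[0,0,-0.005],[0,0,0]],[-0.7,[0,0,-0.005],[0,0,0]],[-1,[0,0,-0.005],[0,0,0]],[-1,[0,0,-0.005],[0,0,0]],[-1,[0,0,-0.005],[0,0,0]],[-1,[0,0,-0.005],[0,0,0]]]'
python3 look.py n2 .5411 .2642 .1355 -17.8
```

```text
t: 34.5
tcp_pos: [0.5408, 0.2641, 0.1351]
tool_rot: [0.155, 0.988, 0.0, 0.0]
force: [-0.6, -0.2, -0.3]
finger_gap: 0.997
t 34.5 tcp [0.5408 0.2641 0.1351] shift [-0.0024  0.0013 -0.0037] turn [ 0.e+00  1.e-05 -8.e-05] F [-0.56 -0.16 -0.3 ] gap 0.997
Fz [np.float64(-0.08084301179022402), np.float64(-0.04757396989591197)]
crop origin 243 240
can-ish pts z hist [18, 8, 4, 14, 0, 0, 0, 0, 0, 7, 60, 8, 0, 0, 0, 0, 47]
scene z hist [3, 9, 4, 2, 4, 3, 2, 2, 1, 3, 14, 6, 1, 0, 0, 3, 11]
```

View pics/n2.png

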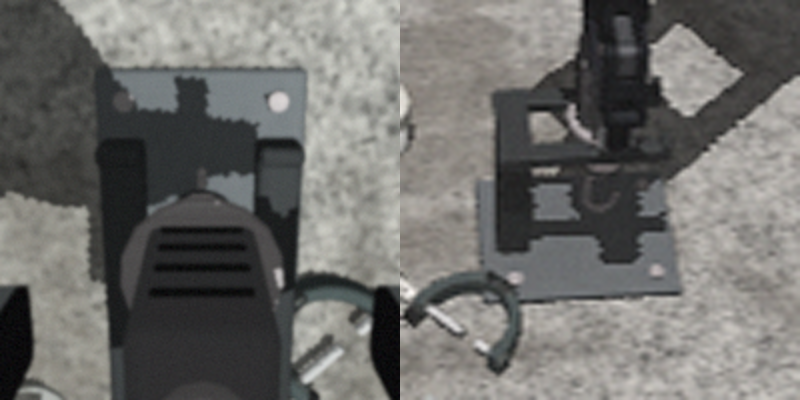

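Released. Retreating straight up, then a final look.

```bash
python3 -m inch '[[-1,[0,0,-0.1],[0,0,0]],[-1,[0,0,-0.3],[0,0,0]],[-1,[0,0,-0.6],[0,0,0]],[-1,[0,0,-0.9],[0,0,0]],[-1,[0,0,-1],[0,0,0]]]'
python3 -m inch '[[-1,[0,0,-0.3],[0,0,0]],[-1,[0.2,0.2,-0.6],[0,0,0]],[-1,[0.5,0.5,-0.8],[0,0,0]],[-1,[0.8,0.8,-0.8],[0,0,0]],[-1,[1,1,-0.8],[0,0,0]],[-1,[1,1,-0.8],[0,0,0]],[-1,[1,1,-0.8],[0,0,0]],[-1,[1,1,-0.8],[0,0,0]]]'
python3 - <<'E'
from ov import *
go(.5411,.2642,.3,-17.8)
P={}
for n in("scene","top","wrist"):
    i=camera_info(n); p,d=snapshot(n); cv2.imwrite(f"pics/z_{n}.png",p); np.savez(f"pics/z_{n}.npz",d=d,**i)
p=cv2.imread("pics/z_scene.png"); i=camera_info("scene")
a=cv2.resize(p[235:325,240:330],(400,400),interpolation=cv2.INTER_CUBIC);b=cv2.resize(p[150:240,200:290],(400,400),interpolation=cv2.INTER_CUBIC)
cv2.imwrite("pics/z1.png",np.hstack([a,b]))
d=np.load("pics/z_scene.npz")["d"]; C=cloud("scene",d)
Q=C[(np.hypot(C[...,0]-.5247,C[...,1]+.2157)<.028)&(C[...,2]>.04)&(C[...,2]<.056)]
A=np.c_[Q[:,:2]-Q[:,:2].mean(0),np.ones(len(Q))]; c=np.linalg.lstsq(A,Q[:,2],rcond=None)[0]; print("lid",len(Q),np.median(Q,0),np.degrees(c[:2]))
t0=cv2.imread("pics/top0.png");t1=cv2.imread("pics/z_top.png")
D=cv2.absdiff(t0,t1).max(2); cv2.imwrite("pics/z2.png",np.vstack([t1[:290],]))
cv2.imwrite("pics/z3.png",D)
E
```

```text
t: 35.1
tcp_pos: [0.5428, 0.2648, 0.2392]
tool_rot: [0.155, 0.988, 0.001, 0.003]
force: [0.4, 0.1, 0.1]
finger_gap: 0.999
t: 35.9
tcp_pos: [0.4765, 0.3891, 0.3146]
tool_rot: [0.155, 0.988, -0.001, -0.0]
force: [0.6, -0.3, -0.3]
finger_gap: 1.0
t 35.9 tcp [0.4765 0.3891 0.3146] shift [-0.9979 -0.9903  0.1468] turn [-1.7e-04 -4.0e-05 -2.1e-04] F [ 0.61 -0.33 -0.32] gap 1.0
lid 121 [ 0.52667849 -0.21351735  0.0494207 ] [-0.01910107 -1.08654858]
```

View pics/z1.png

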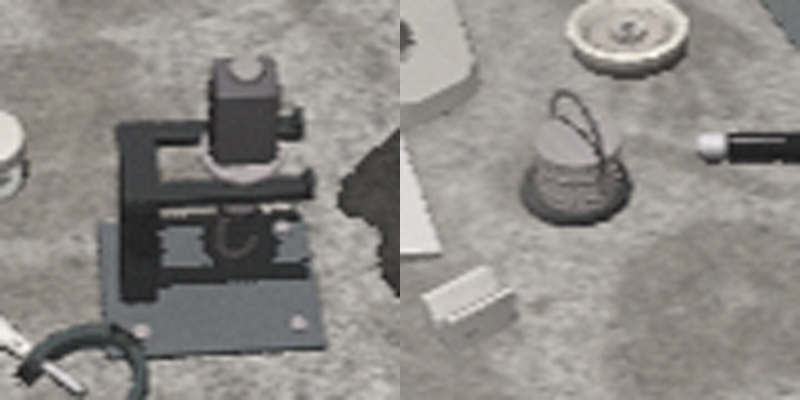

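View pics/z3.png

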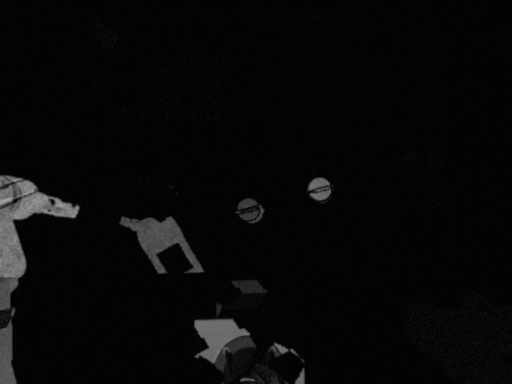

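View pics/z_wrist.png

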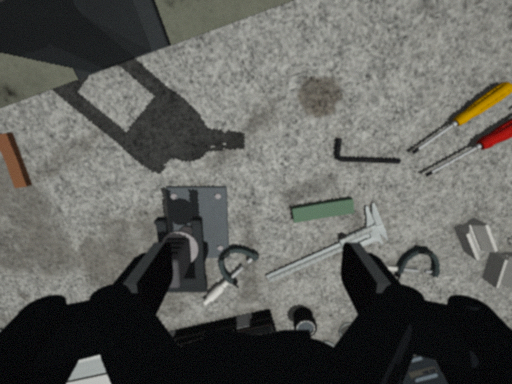

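View pics/z_top.png

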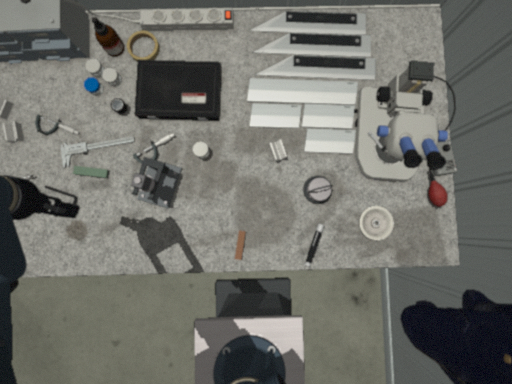

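The difference image from the top camera shows only the can, now in the dish at (319,189), plus the arm and its shadow. The scale is back in the fork and the bystanders haven't moved.

```bash
python3 -c "
from station import *
print(sign_off())"
```

```text
the job is handed in; nothing more can be done
None
```

The job is done and handed in, at about 36 s of the 72 s allowed.

**What I did:**
- I lifted the scale straight out of its fork and hooked it under the can's handle.
- I raised the can slowly until it hung about 14–15 mm clear, and held it still there for about 2 s. The wrist force put its weight at roughly 3.2 N, about 0.33 kg.
- I carried it about 22 mm up, lowered it gently into the dish, unhooked it and hung the scale back at the pose where I had gripped it.

**Last checks:**
- **Can:** before unhooking, the wrist camera put the lid at 50.6 mm with about 0.1° of tilt, which is the can's height plus the 3 mm dish floor. After I backed away, the scene camera read 49.4 mm and about 1° of tilt. That is a coarser reading (121 points), so I take the can as standing flat, and the pictures show it inside the rim.
- **Other things:** the difference between the first and last top pictures shows only the can and the arm with its shadow. The scale, stand and bystanders did not visibly move.
- **Forces:** apart from the lift, the largest wrist reading was about 6 N, while seating the scale in the fork. I eased back before opening the jaws.
- **Disagreement:** estimates of the dish centre differed by about 2 mm between methods. I used an average and checked the centring over the dish before lowering.

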